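# Lock the hold-down bar of the spring-leaf fixture

## Robot

A 6-joint arm with a two-finger parallel gripper is mounted at the origin on the work surface. World frame = base frame: x ahead of the robot, y to its left, z up, the work surface at z = 0. Lengths are in m, angles in degrees, forces in N, time in s.
With the tool pointing down it reaches from about 0.325 to 0.85 m from the base axis. Payload 4.4 kg.
Tool frame: the origin (TCP) lies at the very end of the fingers, on their centre line; the grasp point (between the pads) lies robot.pinch_z behind it (robot.pinch_z is the distance from the TCP to the grasp point, in m); z points along the fingers, y is the line along which they close (so a half turn about z gives the same grasp; the last joint's range is limited). The gripper opens to 94 mm and grips with 3 to 60 N. Pads are 16 mm wide; open, the fingers measure 119 mm over their backs; the gripper's body (75 mm by 177 mm) begins 78 mm behind the grasp point.
Start: joints at [-80.701, 11.837, 88.321, -0, 79.842, -8.623], TCP at [0.177, -0.547, 0.17] pointing down, gripper open.
Joint ranges: [-156.59, 156.59], [-49.26, 127.26], [12.9, 141.05], [-63.56, 243.56], [4.71, 150.69], [-161.64, 161.64]. Speed limits (degrees/s): [159.86, 159.86, 180, 180, 180, 180].

## Interface

Orientations are given as a 3x3 rotation matrix whose columns are the frame's x, y, z axes.
In Python, from rig import robot gives the robot as it stands.
- The arm moves only by the shell command python3 -m crank 'ROWS' [FORCE]. ROWS is JSON, a list of rows, each an object of numbers: "x", "y", "z": the shift along the tool's x, y, z normalised to -1 to 1, where 1 is 40 cm; "rx", "ry", "rz": the turn, a rotation vector about the tool's x, y, z normalised to -1 to 1, where 1 is 180 degrees; "claw": the opening, from -1 (shut) to 1 (fully open). In form: [{"x": .., "y": .., "z": .., "rx": .., "ry": .., "rz": .., "claw": ..}, ...]. A call has 1 to 10 rows; each row is the pose to reach, as a shift and turn from the pose commanded when the call began, along the tool's axes at that moment, turning the shorter way round; what a row does not reach only later rows make up. A row lasts 1/10 s, in which the tool goes at most 50 mm and 8.59 degrees, less where a joint would pass 70% of its speed; a pose out of reach is approached as far as the arm can. A call with a number of a shift or a turn outside -1 to 1 is refused whole. A call with a gripper value outside its range is refused whole. The fingers move at their own pace and stop on an object; FORCE is the grip in N (left out, the last holds). Time passes only in rows, so rows that repeat a pose let the fingers close. It gives the time, the measured TCP pose, the force, the opening and the grip force at its end, in the units of the state.
- robot.state(): the state, without advancing time (a new reading comes with each control period).
- robot.get_image(name): name is "scene" or "top"; returns a dict with "image" (420x560x3 uint8, red, green, blue), "depth" (420x560 float32, m along the optical axis (not along the pixel's ray), 0 where there is no reading), "intrinsics" (3x3 intrinsics, pixels), "R" (3x3) and "t" (3): a world point X has camera coordinates R X + t. Camera axes: x right, y down, z forward; pixel columns grow to the right and rows downward; lengths in m; the calibration is good to about 2 mm. A picture is of the moment at which its call begins.
- robot.hand_in(): hands the job in; it is judged then, once.
The state is a dict: "t": time; "joint_pos": joint angles; "qvel": joint speeds; "joint_efforts": joint torques, N m; "position": TCP position; "tcp_rot": TCP orientation; "force": force on the tool from outside, world axes, zero at the start; "torque": the same for the moment, N m; "gripper_width": finger opening in m; "gripper_force": force on a finger pad.
Only numpy, scipy, OpenCV 4.12 (cv2) and the standard library are available. Lean on these libraries where they do the work, as an engineer would, in place of code of your own. Each camera call takes 0.05 s, during which the arm holds its last target. There are 200 camera calls.

## Task

Swing the raised hold-down bar all the way down so that its eye sits in the fork over the spring leaf, then push the headed pin fully home through fork and eye until its head seats against the fork. Then pick up the oblong steel keeper plate from the bench and lay it flat in the pocket between the four corner lugs behind the pin's head, so that the pin cannot back out. Leave everything else on the bench where it is.

Things in the scene. Friction and masses are not known exactly. Their poses are not given: they have to be found in the camera images.
- fixture: Cast-iron hold-down fixture, fixed to the bench. Origin: on the bench top below the near fork face; own +y is the direction in which the pin must go, z up. Flat bed 30 mm above the bench, x -75 to 75, y -130 to 95 mm. A spring leaf 40 mm wide lies along y at x = 62 mm (y -2 to 148, top 42 mm high). Bar hinge axis at x = 120, y = 55, z = 53 mm.
- seat (a point): Mouth of the near fork hole (fixture x = 0, y = 0, z = 53 mm), where the centre of the head's bearing face belongs when the pin is home; axes as the fixture's. Two fork cheeks 64 mm wide (x), tops 82 mm above the bench, at y 0 to 40 and 70 to 90 mm, with 23 mm holes along y; the eye of the bar fits the 30 mm gap.
- pocket (a point): Centre of the floor of the keeper pocket, on the bed 30 mm above the bench at fixture x = 0, y = -53.5 mm; axes as the fixture's. Clear space 59 mm (x) by 79 mm (y), bounded by four corner lugs 7 mm high that lean outward as a lead-in and, at +y, by the seated head; its x sides are open for fingers within 23 mm of its centre.
- bar (a joint): Angle of the hold-down bar in rad: 0 = fully down, level, resting on its stop with its eye aligned with the fork holes; grows as it rises (up to 1.2) about the fixture's +y axis. A stiff hinge: it stays where it is left; about 5 N on the knob moves it.
- knob (a point): Centre of the brown bakelite knob at the free end of the bar, 200 mm from the hinge axis, up to 38 mm thick, 56 mm long along the bar. With the bar down it is at fixture x = -80, y = 55, z = 53 mm. Axes turn with the bar: own x along the bar to the hinge.
- pin: Loose headed steel pin: shank 20 mm thick, 108 mm long, last 12 mm tapered; head 44 mm across, 14 mm thick. Origin: centre of the head's bearing face (where shank meets head); own +y along the shank to the tip, back of head at y = -14 mm. It starts level on the fork's axis, tip already in the near hole, head standing on the bed 75 to 85 mm short of the fork.
- keeper: Loose keeper plate, plain oblong of steel 50 mm (own x) by 70 mm (own y) by 8 mm thick, lying flat on the bench left or right of the fixture. Origin: centre of its underside. In the pocket its long side runs along the pin's axis (either way round).
- disc: Bystander: flat round steel ring, 84 mm across, 32 mm hole, 6 mm thick, lying on the bench; not the oblong plate. Origin: centre of its underside.
- tin: Bystander: open round steel coffee tin of rivets, 103 mm across, 115 mm tall. Origin: centre of its underside.
- grease_cup: Bystander: upright brass grease fitting, 44 mm across, 69 mm tall. Origin: centre of its underside.
- clip0: Bystander: chrome hubcap clip, a bent strip 70 x 22 x 28 mm tall. Origin: centre of its underside.
- clip1: Bystander: chrome hubcap clip like clip0.
- clip2: Bystander: chrome hubcap clip like clip0.
- wrench: Bystander: steel spanner 190 mm long, lying flat.
Not all that is in view belongs to the job. Of the things like the keeper, leave any that is blue or orange; of the rest the smaller one is meant.

How it is judged:
By the outcome, as a careful person would: the job done as asked, in the order asked, and still so for the second after the job is handed in, with the robot touching nothing.
It also fails if it takes over 72 s, if anything falls off the work surface, if the arm or the gripper's body presses on something with over 40 N, if the wrist force passes 120 N, or if a joint passes its speed limit or range.

## Working session

There is one attempt and no reset: what is moved stays moved. The work goes in short steps, Python scripts to look and compute and a shell command to move; the robot and the scene stay as the last step left them, time stands still between calls to the robot, and variables do not carry over. Pictures are saved under pics/ and viewed, at most 10 in all, crops included, and the job is handed in when it is done.

```bash
ls; mkdir -p pics; cat > h.py <<'E'
import numpy as np, cv2
from rig import robot
def grab(n,save=None):
    d=robot.get_image(n)
    if save: cv2.imwrite('pics/'+save,cv2.cvtColor(d['image'],cv2.COLOR_RGB2BGR))
    return d
def pts(d):
    K=d['intrinsics'];h,w=d['depth'].shape
    u,v=np.meshgrid(np.arange(w),np.arange(h));z=d['depth']
    c=np.stack([(u-K[0,2])/K[0,0]*z,(v-K[1,2])/K[1,1]*z,z],-1)
    return (c-d['t'])@d['R']   # R^T(c-t)
E
python3 - <<'E'
from h import *
for n in('scene','top'):
    d=grab(n,n+'0.png'); np.savez('pics/'+n+'0.npz',**d)
    print(n,-d['R'].T@d['t'],d['intrinsics'][0,0])
print(robot.pinch_z,robot.state())
E
```

```text
pics
scene [ 1.39349963 -0.16762214  1.09939183] 514.960142292454
top [ 0.45926649 -0.03056878  1.30740813] 496.95137475909087
0.0188 {'t': 0.1, 'joint_pos': array([-8.07024788e+01,  1.18803597e+01,  8.83961951e+01, -4.27646676e-04,
        7.98428922e+01, -8.62185906e+00]), 'qvel': array([ 0.0189306 ,  0.0063306 , -0.27143352, -0.09995818, -0.06601035,
        0.0680729 ]), 'joint_efforts': array([ 4.64418281e-04, -3.71864247e+01, -2.82293862e+01,  7.00867991e-02,
        3.10524367e-02, -4.80053893e-05]), 'position': array([ 0.1767802 , -0.5462982 ,  0.16910064]), 'tcp_rot': array([[ 9.51490031e-01,  3.07679382e-01, -3.44063490e-04],
       [ 3.07679423e-01, -9.51487858e-01,  2.05616638e-03],
       [ 3.05267769e-04, -2.06228307e-03, -9.99997827e-01]]), 'force': array([ 0.21228596, -0.04183572,  0.16040733]), 'torque': array([ 0.00805876,  0.0535063 , -0.00298625]), 'gripper_force': 0.0, 'gripper_width': 0.09395013631085804}
```

View pics/scene0.png

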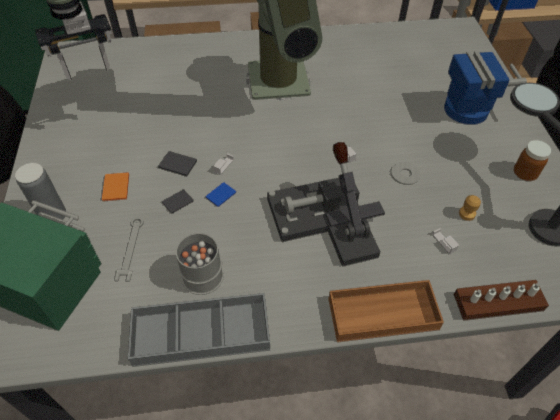

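View pics/top0.png

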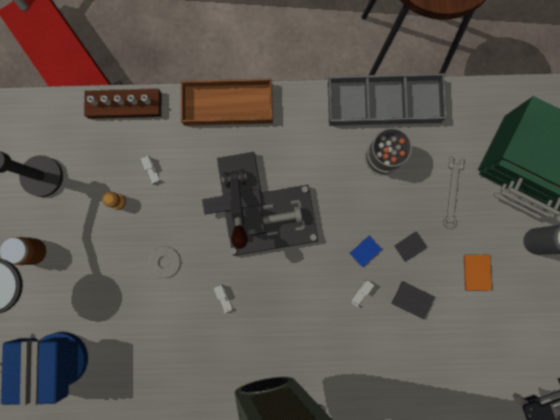

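The scene shows the fixture in the middle, with the raised brown knob at top (239,237) and the pin lying to the left-pointing fork with its head near (298,215). The two dark plates are at (410,246), the smaller one and so the keeper, and at (413,300). The blue and orange plates are decoys.

```bash
python3 - <<'E'
from h import *
d=dict(np.load('pics/top0.npz')); P=pts(d); I=d['image']
s=dict(np.load('pics/scene0.npz')); Q=pts(s)
hsv=cv2.cvtColor(I,cv2.COLOR_RGB2HSV)
print('bench z',np.median(P[300:320,150:200,2]),np.median(P[230:260,440:460,2]), np.std(P[300:320,150:200,2]))
def rect(m,P,name):
    n,l,st,c=cv2.connectedComponentsWithStats(m.astype(np.uint8))
    for i in range(1,n):
        if st[i,4]>150:
            p=P[l==i]; r=cv2.minAreaRect((p[:,:2]*1000).astype(np.float32))
            print(name,st[i,4],c[i].round(0),'rect',np.round(r[0],1),np.round(r[1],1),round(r[2],2),'z',np.median(p[:,2]).round(4))
z=P[...,2]
roi=np.zeros(z.shape,bool); roi[120:280,180:340]=1
m=roi&(abs(z-.030)<.004); rect(cv2.morphologyEx(m.astype(np.uint8),cv2.MORPH_OPEN,np.ones((3,3))),P,'bed')
m=roi&(abs(z-.082)<.004); rect(m,P,'cheek')
m=roi&(abs(z-.042)<.003); rect(m,P,'leaf')
# plates: dark
roi[:]=0; roi[225:325,345:445]=1
rect(roi&(I.max(2)<75),P,'dark')
K=d['intrinsics']
cv2.imwrite('pics/c1.png',cv2.resize(cv2.cvtColor(I[130:270,190:340],cv2.COLOR_RGB2BGR),None,fx=5,fy=4.2*5/4.2*4/5,interpolation=cv2.INTER_CUBIC) if 0 else cv2.resize(cv2.cvtColor(np.clip(I[135:275,190:340]*1.6,0,255).astype(np.uint8),cv2.COLOR_RGB2BGR),None,fx=4,fy=4,interpolation=cv2.INTER_CUBIC))
# knob: brown
for n,(dd,PP) in dict(top=(d,P),scene=(s,Q)).items():
    h=cv2.cvtColor(dd['image'],cv2.COLOR_RGB2HSV)
    mk=((h[...,0]<12)|(h[...,0]>172))&(h[...,1]>130)&(h[...,2]>25)&(h[...,2]<160)
    w=(abs(PP[...,0]-.45)<.15)&(abs(PP[...,1]-.05)<.15)&(PP[...,2]>.05)&mk
    p=PP[w]; print(n,'knob',w.sum(),p.mean(0).round(3) if len(p) else '',p.min(0).round(3),p.max(0).round(3))
E
```

```text
bench z 0.0006760850406903607 6.167915392494396e-05 0.10898053542650775
bed 578 [240. 169.] rect [690.8 112. ] [97.9 99.2] 8.3 z 0.0302
bed 1691 [284. 221.] rect [569.4  17.9] [149.7 199.1] 8.21 z 0.0304
cheek 378 [254. 220.] rect [562.2  67.3] [64.1 40.1] 8.73 z 0.0823
leaf 225 [250. 198.] rect [622.6  79.8] [39.3 50.7] 9.03 z 0.0423
leaf 320 [216. 204.] rect [609.8 165.8] [40.4 75.4] 8.78 z 0.0422
dark 529 [410. 246.] rect [ 464.6 -205.4] [ 65.7 343.5] 12.56 z 0.0085
dark 933 [413. 300.] rect [ 411.4 -212.4] [370.   67.1] 64.98 z 0.011
top knob 209 [0.507 0.079 0.341] [ 0.459 -0.031  0.163] [0.543 0.11  1.307]
scene knob 178 [0.529 0.095 0.179] [0.509 0.081 0.158] [0.546 0.109 0.195]
```

View pics/c1.png

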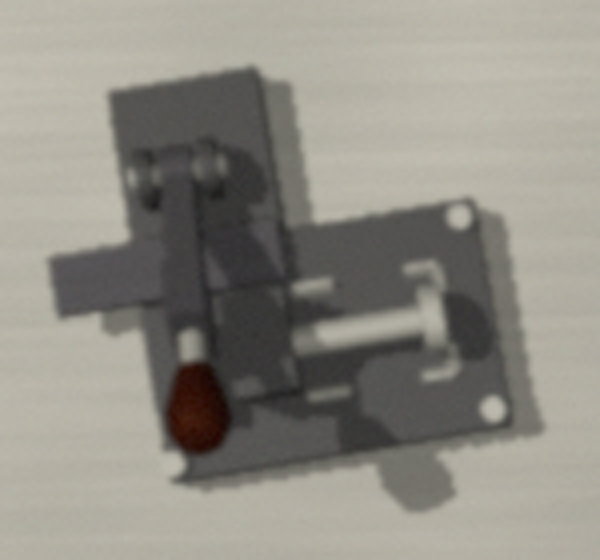

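Crop: bar raised, with the brown knob at crop (197,405). The pin shank runs from (300,338) to its head at about (435,315), and the corner lugs are visible. The fixture geometry agrees with the given sizes (cheek 64.1×40.1, z 82.3). Next: keeper, pin head and the moves.

```bash
cat >> h.py <<'E'
a=np.radians(8.6); FR=np.array([[np.cos(a),-np.sin(a),0],[np.sin(a),np.cos(a),0],[0,0,1]]); F0=np.array([.5652,.0475,0])
def toF(p): return (np.asarray(p)-F0)@FR
def toW(p): return FR@np.asarray(p)+F0
def plane(d,uv,z):
    K=d['intrinsics'];uv=np.atleast_2d(uv).astype(float)
    r=np.c_[(uv[:,0]-K[0,2])/K[0,0],(uv[:,1]-K[1,2])/K[1,1],np.ones(len(uv))]@d['R']
    c=-d['R'].T@d['t']; return c+r*((z-c[2])/r[:,2])[:,None]
def plate(d,seedroi,z,thr=75):
    I=d['image'];m=np.zeros(I.shape[:2],np.uint8);y0,y1,x0,x1=seedroi
    m[y0:y1,x0:x1]=(I[y0:y1,x0:x1].max(2)<thr)
    n,l,st,c=cv2.connectedComponentsWithStats(m);i=1+np.argmax(st[1:,4])
    v,u=np.where(l==i); 
    q=plane(d,np.c_[np.r_[u-.5,u+.5,u-.5,u+.5],np.r_[v-.5,v-.5,v+.5,v+.5]],z)[:,:2]*1000
    return cv2.minAreaRect(q.astype(np.float32)),len(u)
def shift(target,Rt=None):
    "normalised row values from current tool pose to world target"
    from scipy.spatial.transform import Rotation as Ro
    s=robot.state();R=s['tcp_rot'];print('dxyz',((np.asarray(target)-s['position'])@R/.4).round(4))
    if Rt is not None: print('rot',(Ro.from_matrix(R.T@Rt).as_rotvec()/np.pi).round(4))
E
python3 - <<'E'
from h import *
d=dict(np.load('pics/top0.npz')); P=pts(d)
s=dict(np.load('pics/scene0.npz')); Q=pts(s)
print('keeper',plate(d,(228,268,390,432),.008),'big',plate(d,(278,322,388,438),.008))
for t in (65,85): print(plate(d,(228,268,390,432),.008,t))
print('scene',plate(s,(183,218,155,198),.008))
f=toF(P); w=(abs(f[...,0])<.025)&(f[...,1]>-.12)&(f[...,1]<-.02)&(f[...,2]>.055)&(f[...,2]<.082)
p=f[w];hd=p[p[:,2]>.067];print('pin head y',np.percentile(hd[:,1],[2,50,98]).round(4),'x',hd[:,0].mean().round(4),'top z',hd[:,2].max(),len(hd))
f=toF(Q); h=cv2.cvtColor(s['image'],cv2.COLOR_RGB2HSV)
# tool frame desired: z down, y along fixture x (or opp)
st=robot.state(); R0=st['tcp_rot']; print('tool y in F',R0[:,1]@FR)
for sg in(1,-1):
    Y=sg*FR[:,1]; Rt=np.c_[np.cross(Y,[0,0,-1]),Y,[0,0,-1]]
    shift(toW([-.010,.055,.25]),Rt)
for x,z in((-.010,.225),(-.080,.072)): print(toW([x,.055,z]))
E
```

```text
keeper (((492.6927795410156, -333.02947998046875), (54.90506362915039, 73.57805633544922), 32.28355026245117), 529) big (((354.02020263671875, -334.06170654296875), (97.94024658203125, 68.11038970947266), 62.39836883544922), 933)
(((492.717041015625, -333.0757141113281), (52.05558776855469, 70.75270080566406), 32.285396575927734), 487)
(((492.0074462890625, -333.33685302734375), (56.33293151855469, 75.98463439941406), 32.3587532043457), 559)
scene (((499.1673278808594, -332.2865905761719), (54.72966766357422, 74.09046936035156), 31.728282928466797), 380)
pin head y [-0.0956 -0.089  -0.0823] x -0.0008 top z 0.07897089443050938 70
tool y in F [ 0.16193889 -0.98679863 -0.00206228]
dxyz [ 1.3784 -1.2539 -0.1992]
rot [ 1.000e-04 -1.000e-03 -9.482e-01]
dxyz [ 1.3784 -1.2539 -0.1992]
rot [-0.0007 -0.      0.0518]
[0.54708799 0.10038625 0.225     ]
[0.47787505 0.08991877 0.072     ]
```

Fixture frame, keeper (0.493,-0.333, 32° and 50×70 mm) and pin head (y −96 to −82) all check out. Moving to above the knob with claw closed.

```bash
r='{"x":0.7,"y":-0.62,"z":-0.2,"rz":0.052,"claw":-1}'
python3 -m crank '[{"x":0.7,"y":-0.62,"z":-0.2,"rz":0.052,"claw":-1},{"x":0.7,"y":-0.62,"z":-0.2,"rz":0.052,"claw":-1},{"x":0.7,"y":-0.62,"z":-0.2,"rz":0.052,"claw":-1},{"x":0.7,"y":-0.62,"z":-0.2,"rz":0.052,"claw":-1},{"x":0.7,"y":-0.62,"z":-0.2,"rz":0.052,"claw":-1},{"x":0.7,"y":-0.62,"z":-0.2,"rz":0.052,"claw":-1},{"x":0.7,"y":-0.62,"z":-0.2,"rz":0.052,"claw":-1},{"x":0.7,"y":-0.62,"z":-0.2,"rz":0.052,"claw":-1},{"x":0.7,"y":-0.62,"z":-0.2,"rz":0.052,"claw":-1},{"x":0.7,"y":-0.62,"z":-0.2,"rz":0.052,"claw":-1}]'
python3 - <<'E'
from h import *
Y=-FR[:,1]; Rt=np.c_[np.cross(Y,[0,0,-1]),Y,[0,0,-1]]
for p in ([-.010,.055,.25],[-.015,.055,.205],[-.08,.055,.072]): shift(toW(p),Rt)
E
```

```text
dxyz [ 1.3784 -1.2539 -0.1992]
rot [-0.0007 -0.      0.0518]
dxyz [ 1.366  -1.2557 -0.0867]
rot [-0.0007 -0.      0.0518]
dxyz [ 1.2055 -1.2813  0.2458]
rot [-0.0007 -0.      0.0518]invalid input
```

```bash
python3 -m crank '[{"x":0.7,"y":-0.62,"z":-0.2,"rx":0,"ry":0,"rz":0.052,"claw":-1},{"x":0.7,"y":-0.62,"z":-0.2,"rx":0,"ry":0,"rz":0.052,"claw":-1},{"x":0.7,"y":-0.62,"z":-0.2,"rx":0,"ry":0,"rz":0.052,"claw":-1},{"x":0.7,"y":-0.62,"z":-0.2,"rx":0,"ry":0,"rz":0.052,"claw":-1},{"x":0.7,"y":-0.62,"z":-0.2,"rx":0,"ry":0,"rz":0.052,"claw":-1},{"x":0.7,"y":-0.62,"z":-0.2,"rx":0,"ry":0,"rz":0.052,"claw":-1},{"x":0.7,"y":-0.62,"z":-0.2,"rx":0,"ry":0,"rz":0.052,"claw":-1},{"x":0.7,"y":-0.62,"z":-0.2,"rx":0,"ry":0,"rz":0.052,"claw":-1},{"x":0.7,"y":-0.62,"z":-0.2,"rx":0,"ry":0,"rz":0.052,"claw":-1}]'
python3 - <<'E'
from h import *
Y=-FR[:,1]; Rt=np.c_[np.cross(Y,[0,0,-1]),Y,[0,0,-1]]
for p in ([-.010,.055,.25],[-.015,.055,.205],[-.08,.055,.072]): shift(toW(p),Rt)
E
```

```text
t: 1.0
position: [0.3688, -0.2222, 0.2511]
tcp_rot: [[0.988, 0.155, 0.002], [0.155, -0.988, -0.0], [0.002, 0.001, -1.0]]
force: [-0.5, -0.6, -0.2]
gripper_width: 0.0253
gripper_force: 0.0
dxyz [ 0.5652 -0.7277  0.0035]
rot [ 0.0002 -0.0007  0.0017]
dxyz [ 0.5525 -0.7278  0.116 ]
rot [ 0.0002 -0.0007  0.0017]
dxyz [ 0.3893 -0.7289  0.4481]
rot [ 0.0002 -0.0007  0.0017]
```

```bash
python3 -m crank '[{"x":0.565,"y":-0.728,"z":0.0,"rx":0,"ry":0,"rz":0,"claw":-1},{"x":0.565,"y":-0.728,"z":0.0,"rx":0,"ry":0,"rz":0,"claw":-1},{"x":0.565,"y":-0.728,"z":0.0,"rx":0,"ry":0,"rz":0,"claw":-1},{"x":0.565,"y":-0.728,"z":0.0,"rx":0,"ry":0,"rz":0,"claw":-1},{"x":0.565,"y":-0.728,"z":0.0,"rx":0,"ry":0,"rz":0,"claw":-1},{"x":0.565,"y":-0.728,"z":0.0,"rx":0,"ry":0,"rz":0,"claw":-1},{"x":0.565,"y":-0.728,"z":0.0,"rx":0,"ry":0,"rz":0,"claw":-1},{"x":0.565,"y":-0.728,"z":0.0,"rx":0,"ry":0,"rz":0,"claw":-1},{"x":0.565,"y":-0.728,"z":0.0,"rx":0,"ry":0,"rz":0,"claw":-1}]'
python3 - <<'E'
from h import *
s=robot.state();print(toF(s['position']))
# arc of press points relative to here, in tool units
for th in np.linspace(.72,0,10):
    p=np.array([.12-.2*np.cos(th)+.019*np.sin(th),.055,.053+.2*np.sin(th)+.019*np.cos(th)])
    print(round(th,2),p.round(3),((toW(p)-s['position'])@s['tcp_rot']/.4).round(3))
E
```

```text
t: 1.9
position: [0.5474, 0.0974, 0.2488]
tcp_rot: [[0.988, 0.151, -0.002], [0.151, -0.988, -0.001], [-0.002, 0.0, -1.0]]
force: [-0.5, -0.5, 0.1]
gripper_width: 0.0004
gripper_force: 0.0
[-0.01012697  0.0519864   0.24882876]
0.72 [-0.018  0.055  0.199] [-0.019 -0.008  0.124]
0.64 [-0.029  0.055  0.188] [-0.047 -0.008  0.153]
0.56 [-0.039  0.055  0.175] [-0.073 -0.008  0.184]
0.48 [-0.049  0.055  0.162] [-0.096 -0.008  0.217]
0.4 [-0.057  0.055  0.148] [-0.116 -0.008  0.251]
0.32 [-0.064  0.055  0.134] [-0.134 -0.008  0.288]
0.24 [-0.07   0.055  0.119] [-0.148 -0.008  0.325]
0.16 [-0.074  0.055  0.104] [-0.16  -0.008  0.363]
0.08 [-0.078  0.055  0.088] [-0.168 -0.008  0.403]
0.0 [-0.08   0.055  0.072] [-0.174 -0.008  0.442]
```

```bash
python3 -m crank '[{"x":-0.019,"y":-0.007,"z":0.06,"rx":0,"ry":0,"rz":0,"claw":-1},{"x":-0.019,"y":-0.007,"z":0.11,"rx":0,"ry":0,"rz":0,"claw":-1},{"x":-0.02,"y":-0.007,"z":0.125,"rx":0,"ry":0,"rz":0,"claw":-1},{"x":-0.034,"y":-0.007,"z":0.138,"rx":0,"ry":0,"rz":0,"claw":-1},{"x":-0.047,"y":-0.007,"z":0.153,"rx":0,"ry":0,"rz":0,"claw":-1},{"x":-0.06,"y":-0.007,"z":0.168,"rx":0,"ry":0,"rz":0,"claw":-1},{"x":-0.073,"y":-0.007,"z":0.184,"rx":0,"ry":0,"rz":0,"claw":-1},{"x":-0.085,"y":-0.007,"z":0.2,"rx":0,"ry":0,"rz":0,"claw":-1},{"x":-0.096,"y":-0.007,"z":0.217,"rx":0,"ry":0,"rz":0,"claw":-1},{"x":-0.106,"y":-0.007,"z":0.234,"rx":0,"ry":0,"rz":0,"claw":-1}]'
python3 - <<'E'
from h import *
s=robot.state();print(toF(s['position']))
E
```

```text
t: 2.9
position: [0.5045, 0.0931, 0.1562]
tcp_rot: [[0.989, 0.149, 0.0], [0.149, -0.989, -0.0], [0.0, 0.0, -1.0]]
force: [-0.1, -0.7, 3.7]
gripper_width: 0.0004
gripper_force: 1.7
[-0.05319387  0.05420046  0.15618765]
```

```bash
python3 -m crank '[{"x":-0.01,"y":0,"z":0.017,"rx":0,"ry":0,"rz":0,"claw":-1},{"x":-0.019,"y":0,"z":0.036,"rx":0,"ry":0,"rz":0,"claw":-1},{"x":-0.028,"y":0,"z":0.054,"rx":0,"ry":0,"rz":0,"claw":-1},{"x":-0.035,"y":0,"z":0.072,"rx":0,"ry":0,"rz":0,"claw":-1},{"x":-0.042,"y":0,"z":0.091,"rx":0,"ry":0,"rz":0,"claw":-1},{"x":-0.048,"y":0,"z":0.11,"rx":0,"ry":0,"rz":0,"claw":-1},{"x":-0.054,"y":0,"z":0.129,"rx":0,"ry":0,"rz":0,"claw":-1},{"x":-0.058,"y":0,"z":0.149,"rx":0,"ry":0,"rz":0,"claw":-1},{"x":-0.062,"y":0,"z":0.169,"rx":0,"ry":0,"rz":0,"claw":-1},{"x":-0.065,"y":0,"z":0.185,"rx":0,"ry":0,"rz":0,"claw":-1}]'
python3 -m crank '[{"x":-0.001,"y":0,"z":0.008,"rx":0,"ry":0,"rz":0,"claw":-1},{"x":-0.002,"y":0,"z":0.016,"rx":0,"ry":0,"rz":0,"claw":-1},{"x":-0.003,"y":0,"z":0.022,"rx":0,"ry":0,"rz":0,"claw":-1}]'
python3 - <<'E'
from h import *
s=robot.state();print(toF(s['position']))
E
```

```text
t: 3.9
position: [0.4787, 0.0892, 0.0815]
tcp_rot: [[0.989, 0.149, -0.001], [0.149, -0.989, 0.0], [-0.001, -0.0, -1.0]]
force: [-1.3, 1.1, 2.7]
gripper_width: 0.0004
gripper_force: 1.2
t: 4.2
position: [0.4782, 0.0891, 0.0736]
tcp_rot: [[0.989, 0.149, 0.0], [0.149, -0.989, 0.0], [0.0, -0.0, -1.0]]
force: [-2.4, -0.6, 2.3]
gripper_width: 0.0003
gripper_force: 1.1
[-0.07981397  0.05412678  0.07363056]
```

```bash
python3 -m crank '[{"x":0,"y":0,"z":0.004,"rx":0,"ry":0,"rz":0,"claw":-1},{"x":0,"y":0,"z":0.008,"rx":0,"ry":0,"rz":0,"claw":-1},{"x":0,"y":0,"z":0.01,"rx":0,"ry":0,"rz":0,"claw":-1},{"x":0,"y":0,"z":0.01,"rx":0,"ry":0,"rz":0,"claw":-1}]'
```

```text
t: 4.6
position: [0.4782, 0.0891, 0.0697]
tcp_rot: [[0.989, 0.149, 0.001], [0.149, -0.989, 0.0], [0.001, 0.0, -1.0]]
force: [-0.0, -0.5, 1.2]
gripper_width: 0.0001
gripper_force: 0.5
```

```bash
python3 -m crank '[{"x":0,"y":0,"z":0.004,"rx":0,"ry":0,"rz":0,"claw":-1},{"x":0,"y":0,"z":0.008,"rx":0,"ry":0,"rz":0,"claw":-1},{"x":0,"y":0,"z":0.012,"rx":0,"ry":0,"rz":0,"claw":-1},{"x":0,"y":0,"z":0.012,"rx":0,"ry":0,"rz":0,"claw":-1}]'; python3 - <<'E'
from h import *
d=grab('scene','s1.png'); cv2.imwrite('pics/s1c.png',cv2.resize(cv2.cvtColor(d['image'][120:280,230:430],cv2.COLOR_RGB2BGR),None,fx=3,fy=3))
E
```

```text
t: 5.0
position: [0.4779, 0.089, 0.0647]
tcp_rot: [[0.989, 0.149, -0.0], [0.149, -0.989, 0.0], [-0.0, -0.0, -1.0]]
force: [-0.6, -1.3, 0.6]
gripper_width: 0.001
gripper_force: 0.3
```

View pics/s1c.png

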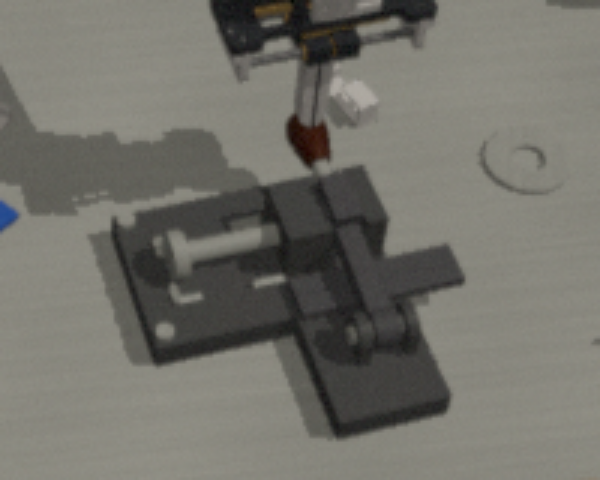

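The crop shows the bar down in the fork, with the fingers on the knob at (310,130). Contact force is still low, so I'll press a bit further.

```bash
python3 -m crank '[{"x":0,"y":0,"z":0.004,"rx":0,"ry":0,"rz":0,"claw":-1},{"x":0,"y":0,"z":0.008,"rx":0,"ry":0,"rz":0,"claw":-1},{"x":0,"y":0,"z":0.01,"rx":0,"ry":0,"rz":0,"claw":-1},{"x":0,"y":0,"z":0.01,"rx":0,"ry":0,"rz":0,"claw":-1}]';  python3 - <<'E'
from h import *
s=robot.state();print(toF(s['position']),s['torque'])
d=grab('scene','s2.png');P=pts(d);f=toF(P)
h=cv2.cvtColor(d['image'],cv2.COLOR_RGB2HSV)
mk=((h[...,0]<12)|(h[...,0]>172))&(h[...,1]>130)&(h[...,2]>25)&(h[...,2]<160)
w=(abs(f[...,0]+.08)<.06)&(abs(f[...,1]-.055)<.05)&mk
print('knob',w.sum(),np.percentile(f[w],[3,50,97],axis=0).round(4))
w=(abs(f[...,1]-.055)<.008)&(f[...,2]>.045)&(f[...,2]<.2)
for x0 in np.arange(-.06,.12,.02):
    q=f[w&(abs(f[...,0]-x0)<.01)]
    if len(q): print(round(x0,2),np.median(q[:,2]).round(4),len(q))
E
```

```text
t: 5.45
position: [0.4778, 0.0891, 0.0607]
tcp_rot: [[0.989, 0.149, -0.0], [0.149, -0.989, 0.0], [-0.0, -0.0, -1.0]]
force: [-1.2, -0.9, 0.6]
gripper_width: 0.0007
gripper_force: 0.4
[-0.08019278  0.0541508   0.06073978] [ 0.03329701  0.12867807 -0.008764  ]
knob 105 [[-0.0825  0.0394  0.0778]
 [-0.062   0.0486  0.0869]
 [-0.0475  0.0639  0.0938]]
-0.06 0.1153 118
-0.04 0.08 46
-0.02 0.0905 18
0.0 0.0906 41
0.02 0.0862 58
0.04 0.0726 39
0.06 0.0697 42
0.08 0.0673 42
0.1 0.0649 44
```

```bash
python3 -m crank '[{"x":0,"y":0,"z":-0.1,"rx":0,"ry":0,"rz":0,"claw":-1},{"x":0,"y":0,"z":-0.2,"rx":0,"ry":0,"rz":0,"claw":-1},{"x":-0.2,"y":-0.2,"z":-0.3,"rx":0,"ry":0,"rz":0,"claw":-1},{"x":-0.2,"y":-0.35,"z":-0.3,"rx":0,"ry":0,"rz":0,"claw":-1},{"x":-0.2,"y":-0.35,"z":-0.3,"rx":0,"ry":0,"rz":0,"claw":-1}]';  python3 - <<'E'
from h import *
L=[]
for n in('scene','top'):
    d=grab(n);np.savez('pics/%s2.npz'%n,**d);P=pts(d);f=toF(P)
    h=cv2.cvtColor(d['image'],cv2.COLOR_RGB2HSV)
    mk=((h[...,0]<12)|(h[...,0]>172))&(h[...,1]>130)&(h[...,2]>20)&(h[...,2]<160)
    w=(abs(f[...,0]+.08)<.08)&(abs(f[...,1]-.055)<.06)&mk&(f[...,2]<.3)
    print(n,'knob',w.sum(),np.percentile(f[w],[3,50,97],axis=0).round(4).tolist())
    w=(abs(f[...,1]-.055)<.006)&(f[...,2]>.045)&(f[...,2]<.2)
    print([(round(x0,2),np.median(f[w&(abs(f[...,0]-x0)<.01)][:,2]).round(4)) for x0 in np.arange(-.1,.12,.02)])
    v,u=[int(k.mean()) for k in np.where((abs(f[...,0]+.04)<.02)&(abs(f[...,1]-.05)<.02)&(f[...,2]<.2))]
    L.append(cv2.resize(np.clip(d['image'][v-60:v+60,u-60:u+60]*1.5,0,255).astype(np.uint8),None,fx=3.3,fy=3.3))
cv2.imwrite('pics/k2.png',cv2.cvtColor(np.hstack(L),cv2.COLOR_RGB2BGR))
E
```

```text
t: 6.0
position: [0.3877, 0.201, 0.1785]
tcp_rot: [[0.989, 0.146, 0.003], [0.146, -0.989, 0.001], [0.003, -0.001, -1.0]]
force: [0.7, 1.0, 0.6]
gripper_width: 0.0002
gripper_force: 0.0
scene knob 143 [[-0.0883, 0.0393, 0.0793], [-0.0677, 0.0504, 0.0888], [-0.0475, 0.0639, 0.0954]]
[(np.float64(-0.1), np.float64(0.0922)), (np.float64(-0.08), np.float64(0.0935)), (np.float64(-0.06), np.float64(0.0886)), (np.float64(-0.04), np.float64(0.0801)), (np.float64(-0.02), np.float64(0.0913)), (np.float64(0.0), np.float64(0.0899)), (np.float64(0.02), np.float64(0.0853)), (np.float64(0.04), np.float64(0.0726)), (np.float64(0.06), np.float64(0.0702)), (np.float64(0.08), np.float64(0.0676)), (np.float64(0.1), np.float64(0.0649))]
top knob 209 [[-0.0962, 0.0405, 0.0832], [-0.0758, 0.0532, 0.091], [-0.0525, 0.0662, 0.0973]]
[(np.float64(-0.1), np.float64(0.0918)), (np.float64(-0.08), np.float64(0.0945)), (np.float64(-0.06), np.float64(0.09)), (np.float64(-0.04), np.float64(0.0804)), (np.float64(-0.02), np.float64(0.0836)), (np.float64(0.0), np.float64(0.0904)), (np.float64(0.02), np.float64(0.0891)), (np.float64(0.04), np.float64(0.0727)), (np.float64(0.06), np.float64(0.0709)), (np.float64(0.08), np.float64(0.068)), (np.float64(0.1), np.float64(0.0669))]
```

View pics/k2.png

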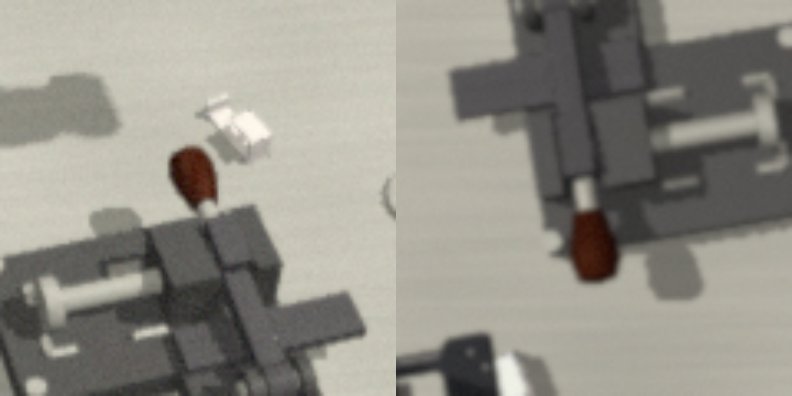

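The picture shows the bar stopped about 0.12 rad up, with the knob at right-half (595,245). The finger tip was recorded below the knob top, so either it slipped or the frames disagree. I'll project the TCP into the images to check.

```bash
python3 - <<'E'
from h import *
d=dict(np.load('pics/scene2.npz'))
def proj(p):
    c=d['R']@p+d['t'];q=d['intrinsics']@c;return q[:2]/q[2]
now=robot.state()['position']; con=np.array([.4778,.0891,.0607])
L=[]
for im,p in((cv2.cvtColor(d['image'],cv2.COLOR_RGB2BGR),now),(cv2.imread('pics/s2.png'),con)):
    uv=proj(p);u,v=uv.round().astype(int);print(uv)
    cr=cv2.resize(np.clip(im[v-40:v+40,u-40:u+40]*1.5,0,255).astype(np.uint8),None,fx=5,fy=5,interpolation=cv2.INTER_CUBIC)
    c=((uv-[u-40,v-40]+.5)*5).astype(int);cv2.drawMarker(cr,tuple(int(k) for k in c),(0,255,0),0,20,1);L.append(cr)
cv2.imwrite('pics/tip.png',np.hstack(L))
E
```

```text
[370.77265841 110.07692115]
[330.9267631  168.77681063]
```

View pics/tip.png

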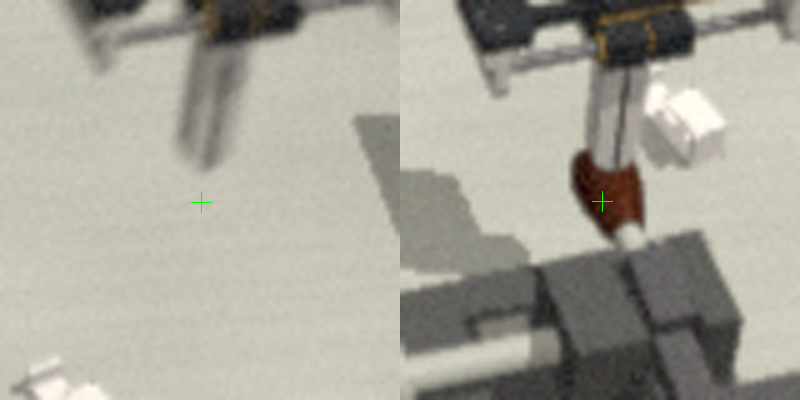

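```bash
cat > tip.py <<'E'
from h import *
d=grab('scene');s=robot.state();P=pts(d);p=s['position']
w=(np.hypot(P[...,0]-p[0],P[...,1]-p[1])<.07)&(P[...,2]>.03)&(P[...,2]<p[2]+.09)
q=P[w];q=q[np.argsort(q[:,2])];print(s['position'],s['gripper_width'],len(q));print((q[:60:4]-p).round(4))
E
python3 tip.py; python3 -m crank '[{"x":0,"y":0,"z":0,"rx":0,"ry":0,"rz":0,"claw":1},{"x":0,"y":0,"z":0,"rx":0,"ry":0,"rz":0,"claw":1},{"x":0,"y":0,"z":0,"rx":0,"ry":0,"rz":0,"claw":1},{"x":0,"y":0,"z":0,"rx":0,"ry":0,"rz":0,"claw":1},{"x":0,"y":0,"z":0,"rx":0,"ry":0,"rz":0,"claw":1},{"x":0,"y":0,"z":0,"rx":0,"ry":0,"rz":0,"claw":1},{"x":0,"y":0,"z":0,"rx":0,"ry":0,"rz":0,"claw":1},{"x":0,"y":0,"z":0,"rx":0,"ry":0,"rz":0,"claw":1},{"x":0,"y":0,"z":0,"rx":0,"ry":0,"rz":0,"claw":1},{"x":0,"y":0,"z":0,"rx":0,"ry":0,"rz":0,"claw":1}]'; python3 tip.py
```

```text
[0.38735943 0.20223032 0.17823939] 0.0004396402944481286 192
[[ 0.0064 -0.0332 -0.1481]
 [ 0.0144 -0.0439 -0.1468]
 [ 0.0229 -0.0428 -0.1463]
 [ 0.0067  0.0089  0.0381]
 [ 0.0123  0.0046  0.0399]
 [ 0.0071  0.0055  0.0421]
 [-0.0087 -0.0097  0.0437]
 [ 0.0026 -0.0074  0.0463]
 [ 0.0103  0.0146  0.0473]
 [ 0.013  -0.0075  0.0483]
 [ 0.0014 -0.0101  0.0488]
 [ 0.0087  0.0012  0.0506]
 [ 0.0067  0.0041  0.052 ]
 [ 0.0079  0.0063  0.0527]
 [-0.0048 -0.0094  0.0535]]
t: 7.15
position: [0.3877, 0.2, 0.1773]
tcp_rot: [[0.989, 0.149, 0.0], [0.149, -0.989, -0.0], [0.0, 0.0, -1.0]]
force: [0.7, -0.8, -0.7]
gripper_width: 0.077
gripper_force: 0.0
[0.38773524 0.20005783 0.17730052] 0.08099737014425877 232
[[-6.40e-03 -3.44e-02 -1.47e-01]
 [ 4.60e-03 -3.41e-02 -1.44e-01]
 [ 2.90e-03  3.91e-02  3.69e-02]
 [ 4.70e-03  4.38e-02  3.80e-02]
 [-8.80e-03  3.87e-02  4.06e-02]
 [ 1.00e-03  3.87e-02  4.21e-02]
 [ 1.00e-03 -4.96e-02  4.36e-02]
 [-1.00e-04  4.13e-02  4.43e-02]
 [ 1.84e-02 -4.56e-02  4.46e-02]
 [-8.00e-04 -4.95e-02  4.54e-02]
 [ 8.80e-03 -4.90e-02  4.68e-02]
 [ 1.88e-02 -4.35e-02  4.81e-02]
 [ 6.30e-03  4.14e-02  4.96e-02]
 [ 1.67e-02 -4.85e-02  5.01e-02]
 [ 3.20e-03  3.94e-02  5.06e-02]]
```

The finger end really sits about 34 mm above the reported TCP: free-hanging finger points start at +37 mm, and on contact it was +33 mm. So I'll correct heights by −34 mm and finish pressing the bar.

```bash
python3 - <<'E'
from h import *
shift(toW([-.078,.053,.10]));shift(toW([-.078,.053,.036]))
E
```

```text
dxyz [0.1868 0.3109 0.1933]
dxyz [0.1868 0.3108 0.3533]
```

```bash
python3 -m crank '[{"x":0.187,"y":0.311,"z":0,"rx":0,"ry":0,"rz":0,"claw":-1},{"x":0.187,"y":0.311,"z":0,"rx":0,"ry":0,"rz":0,"claw":-1},{"x":0.187,"y":0.311,"z":0,"rx":0,"ry":0,"rz":0,"claw":-1},{"x":0.187,"y":0.311,"z":0,"rx":0,"ry":0,"rz":0,"claw":-1},{"x":0.187,"y":0.311,"z":0.1,"rx":0,"ry":0,"rz":0,"claw":-1},{"x":0.187,"y":0.311,"z":0.18,"rx":0,"ry":0,"rz":0,"claw":-1},{"x":0.187,"y":0.311,"z":0.24,"rx":0,"ry":0,"rz":0,"claw":-1},{"x":0.187,"y":0.311,"z":0.28,"rx":0,"ry":0,"rz":0,"claw":-1},{"x":0.187,"y":0.311,"z":0.3,"rx":0,"ry":0,"rz":0,"claw":-1},{"x":0.187,"y":0.311,"z":0.315,"rx":0,"ry":0,"rz":0,"claw":-1}]'
python3 -m crank '[{"x":0,"y":0,"z":0.008,"rx":0,"ry":0,"rz":0,"claw":-1},{"x":0,"y":0,"z":0.016,"rx":0,"ry":0,"rz":0,"claw":-1},{"x":0,"y":0,"z":0.024,"rx":0,"ry":0,"rz":0,"claw":-1},{"x":0,"y":0,"z":0.03,"rx":0,"ry":0,"rz":0,"claw":-1},{"x":0,"y":0,"z":0.035,"rx":0,"ry":0,"rz":0,"claw":-1},{"x":0,"y":0,"z":0.035,"rx":0,"ry":0,"rz":0,"claw":-1}]'
```

```text
t: 8.2
position: [0.4795, 0.0889, 0.0509]
tcp_rot: [[0.989, 0.149, -0.001], [0.149, -0.989, 0.001], [-0.001, -0.001, -1.0]]
force: [-1.1, 0.4, 1.3]
gripper_width: 0.0081
gripper_force: 1.0
t: 8.8
position: [0.4803, 0.088, 0.0371]
tcp_rot: [[0.989, 0.149, 0.0], [0.149, -0.989, -0.0], [0.0, 0.0, -1.0]]
force: [-0.3, 0.1, 0.1]
gripper_width: 0.0001
gripper_force: 0.2
```

```bash
python3 -m crank '[{"x":0,"y":0,"z":0.005,"rx":0,"ry":0,"rz":0,"claw":-1},{"x":0,"y":0,"z":0.01,"rx":0,"ry":0,"rz":0,"claw":-1},{"x":0,"y":0,"z":0.015,"rx":0,"ry":0,"rz":0,"claw":-1},{"x":0,"y":0,"z":0.015,"rx":0,"ry":0,"rz":0,"claw":-1}]'
cat > bar.py <<'E'
from h import *
for n in('scene','top'):
    d=grab(n);f=toF(pts(d));h=cv2.cvtColor(d['image'],cv2.COLOR_RGB2HSV)
    mk=((h[...,0]<12)|(h[...,0]>172))&(h[...,1]>130)&(h[...,2]>20)&(h[...,2]<160)
    w=(abs(f[...,0]+.08)<.08)&(abs(f[...,1]-.055)<.06)&mk&(f[...,2]<.3)
    if w.sum(): print(n,'knob',w.sum(),np.percentile(f[w],[3,50,97],axis=0).round(4).tolist())
    w=(abs(f[...,1]-.055)<.006)&(f[...,2]>.045)&(f[...,2]<.2)
    print([(round(x0,2),float(np.median(f[w&(abs(f[...,0]-x0)<.01)][:,2]).round(4))) for x0 in np.arange(-.08,.12,.02)])
E
python3 bar.py
```

```text
t: 9.2
position: [0.4808, 0.088, 0.0357]
tcp_rot: [[0.989, 0.149, -0.0], [0.149, -0.989, -0.001], [-0.0, 0.001, -1.0]]
force: [-12.0, 0.7, 29.3]
gripper_width: 0.0004
gripper_force: 14.1
scene knob 78 [[-0.0832, 0.0398, 0.0562], [-0.0616, 0.0487, 0.0639], [-0.0491, 0.0646, 0.0685]]
[(np.float64(-0.08), 0.1309), (np.float64(-0.06), 0.1046), (np.float64(-0.04), 0.1757), (np.float64(-0.02), 0.0747), (np.float64(0.0), 0.0758), (np.float64(0.02), 0.0736), (np.float64(0.04), 0.0624), (np.float64(0.06), 0.0628), (np.float64(0.08), 0.0618), (np.float64(0.1), 0.0631)]
[(np.float64(-0.08), nan), (np.float64(-0.06), nan), (np.float64(-0.04), nan), (np.float64(-0.02), 0.0757), (np.float64(0.0), 0.0758), (np.float64(0.02), 0.0747), (np.float64(0.04), 0.0633), (np.float64(0.06), 0.0635), (np.float64(0.08), 0.0631), (np.float64(0.1), 0.0633)]
  return _methods._mean(a, axis=axis, dtype=dtype,
  ret = ret.dtype.type(ret / rcount)
```

The bar is level on its stop (top 62–63 mm throughout, 29 N). Lifting off, turning 90° and going behind the pin head.

```bash
python3 -m crank '[{"x":0,"y":0,"z":-0.1,"rx":0,"ry":0,"rz":0,"claw":-1},{"x":0,"y":0,"z":-0.2,"rx":0,"ry":0,"rz":0,"claw":-1},{"x":0,"y":0,"z":-0.3,"rx":0,"ry":0,"rz":0,"claw":-1},{"x":0.2,"y":0.45,"z":-0.3,"rx":0,"ry":0,"rz":0.5,"claw":-1},{"x":0.2,"y":0.45,"z":-0.3,"rx":0,"ry":0,"rz":0.5,"claw":-1},{"x":0.2,"y":0.45,"z":-0.3,"rx":0,"ry":0,"rz":0.5,"claw":-1},{"x":0.2,"y":0.45,"z":-0.3,"rx":0,"ry":0,"rz":0.5,"claw":-1},{"x":0.2,"y":0.45,"z":-0.3,"rx":0,"ry":0,"rz":0.5,"claw":-1},{"x":0.2,"y":0.45,"z":-0.3,"rx":0,"ry":0,"rz":0.5,"claw":-1}]'
python3 -m crank '[{"x":0,"y":0,"z":0,"rx":0,"ry":0,"rz":0.2,"claw":-1},{"x":0,"y":0,"z":0,"rx":0,"ry":0,"rz":0.205,"claw":-1},{"x":0,"y":0,"z":0,"rx":0,"ry":0,"rz":0.21,"claw":-1},{"x":0,"y":0,"z":0,"rx":0,"ry":0,"rz":0.215,"claw":-1},{"x":0,"y":0,"z":0,"rx":0,"ry":0,"rz":0.215,"claw":-1}]'
python3 bar.py 2>/dev/null; python3 - <<'E'
from h import *
s=robot.state();print(s['joint_pos'].round(1),toF(s['position']))
Y=-FR[:,0]
for Y in(-FR[:,0],FR[:,0]):
    Rt=np.c_[np.cross(Y,[0,0,-1]),Y,[0,0,-1]]; shift(toW([0,-.118,.006]),Rt)
f=toF(pts(grab('top')));w=(abs(f[...,0])<.025)&(f[...,1]>-.12)&(f[...,1]<-.02)&(f[...,2]>.055)&(f[...,2]<.082)
p=f[w];hd=p[p[:,2]>.067];print('pin head y',np.percentile(hd[:,1],[2,50,98]).round(4),'x',hd[:,0].mean().round(4))
E
```

```text
t: 10.2
position: [0.5869, -0.0802, 0.1506]
tcp_rot: [[0.725, -0.689, -0.0], [-0.689, -0.725, -0.0], [0.0, 0.0, -1.0]]
force: [-0.4, 1.1, -0.3]
gripper_width: 0.0005
gripper_force: 0.0
t: 10.7
position: [0.5864, -0.0784, 0.151]
tcp_rot: [[0.14, -0.99, 0.0], [-0.99, -0.14, -0.001], [0.001, -0.0, -1.0]]
force: [0.3, -0.2, 0.1]
gripper_width: 0.0005
gripper_force: 0.0
scene knob 126 [[-0.0891, 0.0401, 0.059], [-0.0697, 0.051, 0.0664], [-0.0497, 0.0648, 0.0724]]
[(np.float64(-0.08), 0.0703), (np.float64(-0.06), 0.0673), (np.float64(-0.04), 0.0597), (np.float64(-0.02), 0.0748), (np.float64(0.0), 0.0759), (np.float64(0.02), 0.0733), (np.float64(0.04), 0.0628), (np.float64(0.06), 0.062), (np.float64(0.08), 0.0624), (np.float64(0.1), 0.0629)]
top knob 199 [[-0.0977, 0.0409, 0.0598], [-0.0766, 0.0529, 0.0681], [-0.0538, 0.0661, 0.074]]
[(np.float64(-0.08), 0.0714), (np.float64(-0.06), 0.0667), (np.float64(-0.04), 0.0604), (np.float64(-0.02), 0.0735), (np.float64(0.0), 0.0764), (np.float64(0.02), 0.0749), (np.float64(0.04), 0.0628), (np.float64(0.06), 0.0636), (np.float64(0.08), 0.064), (np.float64(0.1), 0.0642)]
[-16.   14.7  87.1  -0.   78.1 155.7] [ 0.00208155 -0.12756681  0.15107894]
dxyz [-0.0241  0.0054  0.3627]
rot [-0.0001 -0.0002 -0.0017]
dxyz [-0.0241  0.0054  0.3627]
rot [-3.000e-04  1.000e-04  9.983e-01]
pin head y [-0.0955 -0.0886 -0.0823] x 0.0005
```

```bash
python3 -m crank '[{"x":-0.01,"y":0.005,"z":0.1,"rx":0,"ry":0,"rz":0,"claw":-1},{"x":-0.01,"y":0.005,"z":0.2,"rx":0,"ry":0,"rz":0,"claw":-1},{"x":-0.01,"y":0.005,"z":0.29,"rx":0,"ry":0,"rz":0,"claw":-1},{"x":-0.01,"y":0.005,"z":0.34,"rx":0,"ry":0,"rz":0,"claw":-1},{"x":-0.01,"y":0.005,"z":0.36,"rx":0,"ry":0,"rz":0,"claw":-1},{"x":-0.01,"y":0.005,"z":0.36,"rx":0,"ry":0,"rz":0,"claw":-1}]'
python3 - <<'E'
from h import *
s=robot.state();print(toF(s['position']))
d=grab('scene','p3.png')
cv2.imwrite('pics/p3c.png',cv2.resize(cv2.cvtColor(np.clip(d['image'][150:270,240:400]*1.4,0,255).astype(np.uint8),cv2.COLOR_RGB2BGR),None,fx=4,fy=4))
E
```

```text
t: 11.45
position: [0.5827, -0.0741, 0.0061]
tcp_rot: [[0.145, -0.989, -0.002], [-0.989, -0.145, 0.001], [-0.001, 0.002, -1.0]]
force: [-0.3, -0.3, -0.0]
gripper_width: 0.0005
gripper_force: 0.0
[-0.00085882 -0.12288425  0.00612041]
```

View pics/p3c.png

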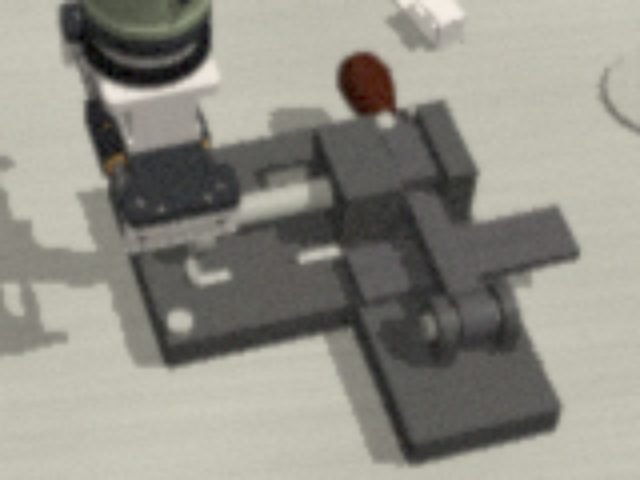

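The picture shows the bar in the fork, and the gripper behind the pin's head at (180,200) covering it. Pushing now.

```bash
python3 -m crank '[{"x":-0.02,"y":0,"z":0,"rx":0,"ry":0,"rz":0,"claw":-1},{"x":-0.04,"y":0,"z":0,"rx":0,"ry":0,"rz":0,"claw":-1},{"x":-0.055,"y":0,"z":0,"rx":0,"ry":0,"rz":0,"claw":-1},{"x":-0.07,"y":0,"z":0,"rx":0,"ry":0,"rz":0,"claw":-1},{"x":-0.085,"y":0,"z":0,"rx":0,"ry":0,"rz":0,"claw":-1},{"x":-0.1,"y":0,"z":0,"rx":0,"ry":0,"rz":0,"claw":-1},{"x":-0.115,"y":0,"z":0,"rx":0,"ry":0,"rz":0,"claw":-1}]'
python3 -m crank '[{"x":-0.015,"y":0,"z":0,"rx":0,"ry":0,"rz":0,"claw":-1},{"x":-0.03,"y":0,"z":0,"rx":0,"ry":0,"rz":0,"claw":-1},{"x":-0.045,"y":0,"z":0,"rx":0,"ry":0,"rz":0,"claw":-1},{"x":-0.06,"y":0,"z":0,"rx":0,"ry":0,"rz":0,"claw":-1},{"x":-0.075,"y":0,"z":0,"rx":0,"ry":0,"rz":0,"claw":-1}]'
python3 -c "
from h import *
print(toF(robot.state()['position']))"
```

```text
t: 12.2
position: [0.5789, -0.03, 0.0091]
tcp_rot: [[0.145, -0.989, 0.004], [-0.989, -0.145, -0.003], [0.004, -0.004, -1.0]]
force: [1.1, -6.2, 4.8]
gripper_width: 0.0005
gripper_force: 2.8
t: 12.7
position: [0.5736, -0.0042, 0.0086]
tcp_rot: [[0.153, -0.988, 0.005], [-0.988, -0.153, 0.007], [-0.006, -0.006, -1.0]]
force: [1.6, -4.3, 3.4]
gripper_width: 0.0004
gripper_force: 2.2
[ 0.00061771 -0.05240262  0.00860283]
```

```bash
python3 -m crank '[{"x":-0.015,"y":0,"z":0,"rx":0,"ry":0,"rz":0,"claw":-1},{"x":-0.03,"y":0,"z":0,"rx":0,"ry":0,"rz":0,"claw":-1},{"x":-0.042,"y":0,"z":0,"rx":0,"ry":0,"rz":0,"claw":-1},{"x":-0.05,"y":0,"z":0,"rx":0,"ry":0,"rz":0,"claw":-1},{"x":-0.056,"y":0,"z":0,"rx":0,"ry":0,"rz":0,"claw":-1}]'
python3 -c "
from h import *
print(toF(robot.state()['position']))"
```

```text
t: 13.2
position: [0.5688, 0.0121, 0.0075]
tcp_rot: [[0.163, -0.987, 0.007], [-0.986, -0.163, 0.021], [-0.02, -0.01, -1.0]]
force: [5.0, -4.4, -0.1]
gripper_width: 0.0007
gripper_force: 2.2
[-0.00170573 -0.03550028  0.0074893 ]
```

```bash
cat > pin.py <<'E'
from h import *
d=grab('scene');f=toF(pts(d));I=d['image'].max(2)
w=(abs(f[...,0])<.03)&(f[...,1]>-.07)&(f[...,1]<.002)&(f[...,2]>.034)&(f[...,2]<.081)&(I>90)
q=f[w]; print('bright near head',len(q))
if len(q):print(np.c_[q,I[w]][np.argsort(q[:,1])][::max(1,len(q)//14)].round(3))
w=(abs(f[...,0])<.014)&(f[...,1]>.091)&(f[...,1]<.13)&(f[...,2]>.036)&(f[...,2]<.07)
q=f[w];print('tip',len(q),q.max(0).round(4) if len(q) else '')
w=(abs(f[...,0])<.1)&(abs(f[...,1]+.03)<.08)&(f[...,2]>.084)
print('lowest gripper over fork', np.sort(f[...,2][w&(f[...,1]>-.01)])[:8].round(3))
E
python3 pin.py
```

```text
bright near head 6
[[ 2.00e-02 -2.40e-02  5.90e-02  1.04e+02]
 [ 2.00e-02 -2.40e-02  5.50e-02  9.20e+01]
 [ 2.10e-02 -2.10e-02  6.00e-02  1.06e+02]
 [ 2.20e-02 -2.10e-02  5.60e-02  9.20e+01]
 [ 1.90e-02 -1.80e-02  5.60e-02  1.01e+02]
 [ 2.00e-02 -1.60e-02  6.00e-02  1.04e+02]]
tip 0 
lowest gripper over fork [0.084 0.084 0.084 0.084 0.085 0.085 0.085 0.085]
```

The stall comes from joint 6 nearing its range limit (q6 ≈ 171.6 + q1 for this yaw), not the pin. Backing off and half-turning the tool.

```bash
python3 -m crank '[{"x":0.08,"y":0,"z":0,"rx":0,"ry":0,"rz":0,"claw":-1},{"x":0.08,"y":0,"z":-0.1,"rx":0,"ry":0,"rz":0,"claw":-1},{"x":0.08,"y":0,"z":-0.22,"rx":0,"ry":0,"rz":0,"claw":-1},{"x":0.08,"y":0,"z":-0.3,"rx":0,"ry":0,"rz":-0.5,"claw":-1},{"x":0.08,"y":0,"z":-0.3,"rx":0,"ry":0,"rz":-0.5,"claw":-1},{"x":0.08,"y":0,"z":-0.3,"rx":0,"ry":0,"rz":-0.5,"claw":-1},{"x":0.08,"y":0,"z":-0.3,"rx":0,"ry":0,"rz":-0.5,"claw":-1},{"x":0.08,"y":0,"z":-0.3,"rx":0,"ry":0,"rz":-0.5,"claw":-1},{"x":0.08,"y":0,"z":-0.3,"rx":0,"ry":0,"rz":-0.5,"claw":-1}]'
python3 -m crank '[{"x":0,"y":0,"z":0,"rx":0,"ry":0,"rz":-0.65,"claw":-1},{"x":0,"y":0,"z":0,"rx":0,"ry":0,"rz":-0.65,"claw":-1},{"x":0,"y":0,"z":0,"rx":0,"ry":0,"rz":-0.65,"claw":-1},{"x":0,"y":0,"z":0,"rx":0,"ry":0,"rz":-0.65,"claw":-1},{"x":0,"y":0,"z":0,"rx":0,"ry":0,"rz":-0.65,"claw":-1},{"x":0,"y":0,"z":0,"rx":0,"ry":0,"rz":-0.65,"claw":-1},{"x":0,"y":0,"z":0,"rx":0,"ry":0,"rz":-0.65,"claw":-1},{"x":0,"y":0,"z":0,"rx":0,"ry":0,"rz":-0.65,"claw":-1},{"x":0,"y":0,"z":0,"rx":0,"ry":0,"rz":-0.65,"claw":-1},{"x":0,"y":0,"z":0,"rx":0,"ry":0,"rz":-0.65,"claw":-1}]'
python3 -c "
from h import *
s=robot.state();print(s['joint_pos'].round(1),toF(s['position']))
Y=FR[:,0]
Rt=np.c_[np.cross(Y,[0,0,-1]),Y,[0,0,-1]]; shift(toW([0,-.055,.006]),Rt)
f=toF(pts(grab('top')));w=(abs(f[...,0])<.025)&(f[...,1]>-.12)&(f[...,1]<-.00)&(f[...,2]>.055)&(f[...,2]<.079)
p=f[w];hd=p[p[:,2]>.065];print('pin head y',np.percentile(hd[:,1],[2,50,98]).round(4),'x',hd[:,0].mean().round(4)) if len(hd) else 0
"
```

```text
t: 14.15
position: [0.5699, -0.0198, 0.1249]
tcp_rot: [[0.878, -0.479, -0.001], [-0.479, -0.877, 0.025], [-0.013, -0.021, -1.0]]
force: [0.1, 0.3, -0.2]
gripper_width: 0.0004
gripper_force: 0.0
t: 15.15
position: [0.5699, -0.0198, 0.1248]
tcp_rot: [[0.54, 0.842, -0.002], [0.841, -0.54, 0.025], [0.02, -0.015, -1.0]]
force: [0.7, -0.0, -0.0]
gripper_width: 0.0004
gripper_force: 0.0
[-11.6  13.7  91.6   1.4  75.   20.7] [-0.00542892 -0.06721939  0.1247839 ]
dxyz [ 0.0259 -0.0056  0.2977]
rot [-0.0022 -0.0078 -0.2294]
pin head y [-0.0156 -0.0127 -0.0067] x 0.0026
```

```bash
python3 -m crank '[{"x":0.02,"y":-0.005,"z":0,"rx":-0.002,"ry":-0.008,"rz":-0.229,"claw":-1},{"x":0.02,"y":-0.005,"z":0,"rx":-0.002,"ry":-0.008,"rz":-0.229,"claw":-1},{"x":0.02,"y":-0.005,"z":0,"rx":-0.002,"ry":-0.008,"rz":-0.229,"claw":-1},{"x":0.02,"y":-0.005,"z":0,"rx":-0.002,"ry":-0.008,"rz":-0.229,"claw":-1},{"x":0.02,"y":-0.005,"z":0,"rx":-0.002,"ry":-0.008,"rz":-0.229,"claw":-1},{"x":0.02,"y":-0.005,"z":0,"rx":-0.002,"ry":-0.008,"rz":-0.229,"claw":-1},{"x":0.02,"y":-0.005,"z":0,"rx":-0.002,"ry":-0.008,"rz":-0.229,"claw":-1}]'
python3 -c "
from h import *
s=robot.state();print(s['joint_pos'].round(1),toF(s['position']))
Y=FR[:,0]
Rt=np.c_[np.cross(Y,[0,0,-1]),Y,[0,0,-1]]; shift(toW([0,-.055,.006]),Rt);shift(toW([0,-.022,.006]))
f=toF(pts(grab('top')));w=(abs(f[...,0])<.025)&(f[...,1]>-.12)&(f[...,1]<-.00)&(f[...,2]>.055)&(f[...,2]<.079)
p=f[w];hd=p[p[:,2]>.065];print('pin head y',np.percentile(hd[:,1],[2,50,98]).round(4),'x',hd[:,0].mean().round(4),len(hd)) if len(hd) else 0
"
```

```text
t: 15.9
position: [0.5738, -0.0132, 0.1258]
tcp_rot: [[-0.138, 0.99, 0.002], [0.99, 0.138, -0.003], [-0.003, 0.001, -1.0]]
force: [0.3, 0.1, -0.6]
gripper_width: 0.0001
gripper_force: 0.0
[ -9.9  13.9  91.3  -0.1  74.7 -17.8] [-0.00056936 -0.06132072  0.1257857 ]
dxyz [0.0167 0.0008 0.2994]
rot [ 0.0005  0.0009 -0.0037]
dxyz [ 9.920e-02 -2.000e-04  2.992e-01]
pin head y [-0.0151 -0.0131 -0.0001] x -0.0063 26
```

```bash
python3 -m crank '[{"x":0,"y":0,"z":0.1,"rx":0,"ry":0,"rz":0,"claw":-1},{"x":0,"y":0,"z":0.2,"rx":0,"ry":0,"rz":0,"claw":-1},{"x":0,"y":0,"z":0.28,"rx":0,"ry":0,"rz":0,"claw":-1},{"x":0,"y":0,"z":0.298,"rx":0,"ry":0,"rz":0,"claw":-1},{"x":0,"y":0,"z":0.298,"rx":0,"ry":0,"rz":0,"claw":-1},{"x":0.025,"y":0,"z":0.298,"rx":0,"ry":0,"rz":0,"claw":-1},{"x":0.045,"y":0,"z":0.298,"rx":0,"ry":0,"rz":0,"claw":-1},{"x":0.06,"y":0,"z":0.298,"rx":0,"ry":0,"rz":0,"claw":-1},{"x":0.075,"y":0,"z":0.298,"rx":0,"ry":0,"rz":0,"claw":-1},{"x":0.085,"y":0,"z":0.298,"rx":0,"ry":0,"rz":0,"claw":-1}]'
python3 -m crank '[{"x":0.008,"y":0,"z":0,"rx":0,"ry":0,"rz":0,"claw":-1},{"x":0.015,"y":0,"z":0,"rx":0,"ry":0,"rz":0,"claw":-1},{"x":0.02,"y":0,"z":0,"rx":0,"ry":0,"rz":0,"claw":-1},{"x":0.02,"y":0,"z":0,"rx":0,"ry":0,"rz":0,"claw":-1}]'
python3 -c "
from h import *
s=robot.state();print(s['joint_pos'].round(1),toF(s['position']))"
```

```text
t: 16.95
position: [0.5727, 0.0183, 0.0091]
tcp_rot: [[-0.142, 0.99, 0.009], [0.99, 0.142, -0.007], [-0.008, 0.008, -1.0]]
force: [1.1, -5.1, 3.7]
gripper_width: 0.0002
gripper_force: 2.6
t: 17.35
position: [0.572, 0.0231, 0.009]
tcp_rot: [[-0.142, 0.99, 0.009], [0.99, 0.142, -0.011], [-0.012, 0.007, -1.0]]
force: [2.2, -9.9, 3.5]
gripper_width: 0.0007
gripper_force: 5.5
[ -6.   21.6  96.7  -0.6  61.1 -13.8] [ 0.00308214 -0.02509484  0.00899649]
```

```bash
python3 -m crank '[{"x":0.005,"y":0,"z":0,"rx":0,"ry":0,"rz":0,"claw":-1},{"x":0.01,"y":0,"z":0,"rx":0,"ry":0,"rz":0,"claw":-1},{"x":0.015,"y":0,"z":0,"rx":0,"ry":0,"rz":0,"claw":-1},{"x":0.015,"y":0,"z":0,"rx":0,"ry":0,"rz":0,"claw":-1}]'
python3 -c "
from h import *
s=robot.state();print(toF(s['position']))"; python3 pin.py
```

```text
t: 17.75
position: [0.5721, 0.0228, 0.0091]
tcp_rot: [[-0.143, 0.99, 0.01], [0.989, 0.143, -0.02], [-0.022, 0.007, -1.0]]
force: [3.9, -26.3, 1.4]
gripper_width: 0.0004
gripper_force: 13.0
[ 0.00310485 -0.02544395  0.00913257]
bright near head 2
[[ 1.5e-02 -3.3e-02  6.0e-02  9.3e+01]
 [-1.0e-03 -3.1e-02  6.1e-02  9.1e+01]]
tip 12 [0.009  0.1076 0.0622]
lowest gripper over fork [0.085 0.138 0.139 0.143 0.143 0.143 0.143 0.143]
```

The pin stopped at 26 N with its tip at y≈107.6 mm, so it is home. Retreating, checking, and heading over the keeper with claw open.

```bash
python3 -m crank '[{"x":-0.06,"y":0,"z":0,"rx":0,"ry":0,"rz":0,"claw":-1},{"x":-0.08,"y":0,"z":-0.1,"rx":0,"ry":0,"rz":0,"claw":-1},{"x":-0.08,"y":0,"z":-0.2,"rx":0,"ry":0,"rz":0,"claw":-1},{"x":-0.08,"y":0,"z":-0.3,"rx":0,"ry":0,"rz":0,"claw":-1},{"x":-0.4,"y":0,"z":-0.35,"rx":0,"ry":0,"rz":-0.13,"claw":1},{"x":-0.8,"y":0,"z":-0.35,"rx":0,"ry":0,"rz":-0.13,"claw":1},{"x":-0.8,"y":0,"z":-0.35,"rx":0,"ry":0,"rz":-0.13,"claw":1},{"x":-0.8,"y":0,"z":-0.35,"rx":0,"ry":0,"rz":-0.13,"claw":1},{"x":-0.8,"y":0,"z":-0.35,"rx":0,"ry":0,"rz":-0.13,"claw":1},{"x":-0.8,"y":0,"z":-0.35,"rx":0,"ry":0,"rz":-0.13,"claw":1}]'
python3 - <<'E'
from h import *
d=grab('top');np.savez('pics/top3.npz',**d);f=toF(pts(d));w=(abs(f[...,0])<.025)&(f[...,1]>-.12)&(f[...,1]<.0)&(f[...,2]>.055)&(f[...,2]<.079)
p=f[w];hd=p[p[:,2]>.065];print('pin head y',np.percentile(hd[:,1],[2,50,98]).round(4),'x',hd[:,0].mean().round(4),len(hd))
print('keeper',plate(d,(228,268,390,432),.008))
Y=np.array([np.cos(np.radians(32.3)),np.sin(np.radians(32.3)),0])
Rt=np.c_[np.cross(Y,[0,0,-1]),Y,[0,0,-1]]; shift([.4935,-.333,.05],Rt); print(robot.state()['joint_pos'].round(1))
w=(abs(f[...,0])<.06)&(f[...,1]<-.02)&(f[...,1]>-.125)&(f[...,2]>.033)&(f[...,2]<.042)
n,l,st,c=cv2.connectedComponentsWithStats(w.astype(np.uint8))
for i in range(1,n):
    if st[i,4]>5: print('lug',st[i,4],f[l==i].mean(0).round(4),f[l==i].min(0).round(3),f[l==i].max(0).round(3))
E
```

```text
t: 18.8
position: [0.6129, -0.2847, 0.1483]
tcp_rot: [[-0.522, 0.853, 0.004], [0.853, 0.522, -0.002], [-0.004, 0.002, -1.0]]
force: [-0.0, 0.1, 0.7]
gripper_width: 0.0451
gripper_force: 0.0
pin head y [-0.0137 -0.0069 -0.0007] x -0.0012 75
keeper (((472.6233825683594, -329.2195129394531), (124.2234878540039, 47.59519958496094), 67.94977569580078), 380)
dxyz [ 0.0712 -0.3082  0.2459]
rot [-0.      0.0033 -0.0062]
[-32.7  24.9  73.9  -0.3  80.6 -63.8]
lug 9 [ 0.0576 -0.1178  0.0363] [ 0.056 -0.124  0.033] [ 0.06  -0.112  0.041]
lug 9 [ 0.0482 -0.065   0.0339] [ 0.04  -0.068  0.033] [ 0.055 -0.061  0.035]
lug 18 [ 0.0354 -0.0262  0.0354] [ 0.026 -0.034  0.033] [ 0.046 -0.02   0.039]
lug 37 [ 0.0295 -0.0932  0.0358] [ 0.015 -0.102  0.033] [ 0.038 -0.079  0.039]
lug 8 [ 0.0031 -0.0795  0.0339] [-0.002 -0.083  0.033] [ 0.008 -0.073  0.036]
lug 53 [-0.0318 -0.089   0.0361] [-0.045 -0.104  0.033] [-0.017 -0.072  0.041]
lug 7 [-0.0249 -0.1198  0.0349] [-0.031 -0.125  0.033] [-0.019 -0.116  0.036]
lug 7 [-0.0454 -0.12    0.034 ] [-0.049 -0.125  0.033] [-0.042 -0.115  0.035]
lug 11 [-0.0353 -0.0255  0.0354] [-0.041 -0.032  0.033] [-0.029 -0.02   0.04 ]
lug 10 [-0.0574 -0.1192  0.0362] [-0.06  -0.125  0.034] [-0.054 -0.112  0.04 ]
```

Pin head seated (y −13.7…−0.7 mm), lugs symmetric about x=0. Going over the keeper.

```bash
python3 -m crank '[{"x":0.071,"y":-0.308,"z":0,"rx":0,"ry":0.003,"rz":-0.006,"claw":1},{"x":0.071,"y":-0.308,"z":0,"rx":0,"ry":0.003,"rz":-0.006,"claw":1},{"x":0.071,"y":-0.308,"z":0,"rx":0,"ry":0.003,"rz":-0.006,"claw":1},{"x":0.071,"y":-0.308,"z":0.1,"rx":0,"ry":0.003,"rz":-0.006,"claw":1},{"x":0.071,"y":-0.308,"z":0.2,"rx":0,"ry":0.003,"rz":-0.006,"claw":1},{"x":0.071,"y":-0.308,"z":0.27,"rx":0,"ry":0.003,"rz":-0.006,"claw":1},{"x":0.071,"y":-0.308,"z":0.27,"rx":0,"ry":0.003,"rz":-0.006,"claw":1},{"x":0.071,"y":-0.308,"z":0.27,"rx":0,"ry":0.003,"rz":-0.006,"claw":1}]'
python3 tip.py; python3 - <<'E'
from h import *
d=grab('scene');I=d['image'];u,v=177,185
cv2.imwrite('pics/kp.png',cv2.resize(cv2.cvtColor(np.clip(I[v-75:v+55,u-80:u+80]*1.4,0,255).astype(np.uint8),cv2.COLOR_RGB2BGR),None,fx=4,fy=4))
Y=np.array([np.cos(np.radians(32.3)),np.sin(np.radians(32.3)),0])
Rt=np.c_[np.cross(Y,[0,0,-1]),Y,[0,0,-1]]; shift([.4935,-.333,-.033],Rt)
E
```

```text
t: 19.65
position: [0.4937, -0.3231, 0.0402]
tcp_rot: [[-0.539, 0.842, -0.002], [0.842, 0.539, 0.005], [0.005, 0.002, -1.0]]
force: [0.3, -0.1, -0.3]
gripper_width: 0.0938
gripper_force: 0.0
[ 0.4948401  -0.32425148  0.04170867] 0.09376665188792255 193
[[-0.0385 -0.0301  0.0311]
 [-0.038  -0.0268  0.0352]
 [-0.0339 -0.0311  0.0403]
 [ 0.0459  0.0331  0.041 ]
 [ 0.0473  0.0358  0.0423]
 [-0.0446 -0.023   0.0432]
 [ 0.0515  0.0309  0.0441]
 [ 0.0512  0.0235  0.0448]
 [-0.0391 -0.0251  0.0456]
 [ 0.047   0.0338  0.0463]
 [ 0.0539  0.0289  0.0473]
 [ 0.0575  0.0264  0.0481]
 [-0.0362 -0.0271  0.049 ]
 [-0.0413 -0.0217  0.0505]
 [ 0.0458  0.0371  0.0522]]
dxyz [-0.0146 -0.0155  0.1887]
rot [ 0.0009 -0.0002  0.0018]
```

View pics/kp.png

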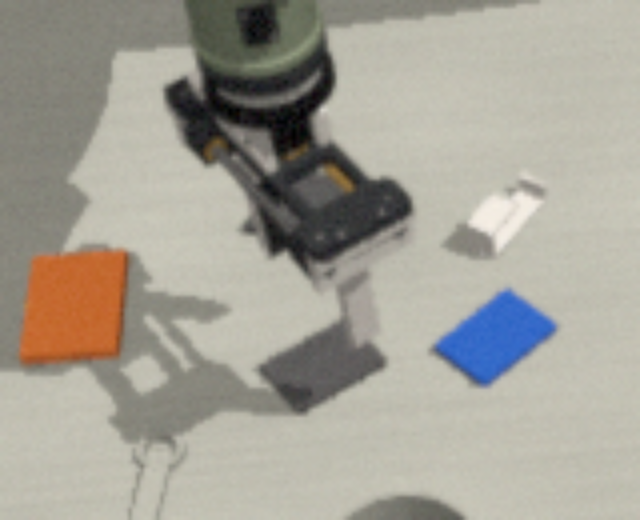

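The crop shows the open fingers above the dark keeper at (320,370), clear of the blue plate. The fixture side is untouched. Descending with the 6 mm corrections.

```bash
python3 -m crank '[{"x":-0.015,"y":-0.0155,"z":0,"rx":0,"ry":0,"rz":0,"claw":1},{"x":-0.015,"y":-0.0155,"z":0.08,"rx":0,"ry":0,"rz":0,"claw":1},{"x":-0.015,"y":-0.0155,"z":0.14,"rx":0,"ry":0,"rz":0,"claw":1},{"x":-0.015,"y":-0.0155,"z":0.17,"rx":0,"ry":0,"rz":0,"claw":1},{"x":-0.015,"y":-0.0155,"z":0.177,"rx":0,"ry":0,"rz":0,"claw":1},{"x":-0.015,"y":-0.0155,"z":0.182,"rx":0,"ry":0,"rz":0,"claw":1},{"x":-0.015,"y":-0.0155,"z":0.182,"rx":0,"ry":0,"rz":0,"claw":1}]'
python3 -c "
from h import *
Y=np.array([np.cos(np.radians(32.3)),np.sin(np.radians(32.3)),0])
Rt=np.c_[np.cross(Y,[0,0,-1]),Y,[0,0,-1]]; shift([.4935,-.333,-.033],Rt)"; python3 tip.py
```

```text
t: 20.45
position: [0.4927, -0.3332, -0.0312]
tcp_rot: [[-0.539, 0.842, 0.001], [0.842, 0.539, 0.002], [0.001, 0.002, -1.0]]
force: [0.1, 0.3, -0.1]
gripper_width: 0.0936
gripper_force: 0.0
dxyz [-0.0007  0.0018  0.0046]
rot [ 0.0006 -0.0004  0.0017]
[ 0.49281362 -0.33315081 -0.03103484] 0.09412994052316517 88
[[-0.0353 -0.0283  0.0612]
 [ 0.0488  0.0352  0.0621]
 [ 0.0579  0.0249  0.0626]
 [ 0.052   0.0225  0.0638]
 [-0.0324 -0.0303  0.0649]
 [ 0.0509  0.0204  0.067 ]
 [-0.0371 -0.0299  0.0677]
 [-0.0438 -0.0377  0.0692]
 [ 0.0514  0.0311  0.0703]
 [-0.0426 -0.0212  0.0726]
 [-0.0357 -0.0341  0.074 ]
 [ 0.0484  0.0318  0.0748]
 [-0.0333 -0.031   0.0763]
 [ 0.0566  0.0294  0.0772]
 [ 0.05    0.0219  0.0782]]
```

```bash
python3 -m crank '[{"x":0,"y":0,"z":0.003,"rx":0,"ry":0,"rz":0,"claw":1},{"x":0,"y":0,"z":0.003,"rx":0,"ry":0,"rz":0,"claw":-1},{"x":0,"y":0,"z":0.003,"rx":0,"ry":0,"rz":0,"claw":-1},{"x":0,"y":0,"z":0.003,"rx":0,"ry":0,"rz":0,"claw":-1},{"x":0,"y":0,"z":0.003,"rx":0,"ry":0,"rz":0,"claw":-1},{"x":0,"y":0,"z":0.003,"rx":0,"ry":0,"rz":0,"claw":-1},{"x":0,"y":0,"z":0.003,"rx":0,"ry":0,"rz":0,"claw":-1},{"x":0,"y":0,"z":0.003,"rx":0,"ry":0,"rz":0,"claw":-1},{"x":0,"y":0,"z":0.003,"rx":0,"ry":0,"rz":0,"claw":-1},{"x":0,"y":0,"z":0.003,"rx":0,"ry":0,"rz":0,"claw":-1}]' 35
```

```text
t: 21.5
position: [0.492, -0.3321, -0.0336]
tcp_rot: [[-0.539, 0.842, -0.001], [0.842, 0.539, 0.004], [0.004, 0.002, -1.0]]
force: [1.1, 0.8, -0.3]
gripper_width: 0.0496
gripper_force: 35.0
```

Gripped at 49.6 mm, which is the plate's 50 mm width. Lifting.

```bash
python3 -m crank '[{"x":0,"y":0,"z":-0.05,"rx":0,"ry":0,"rz":0,"claw":-1},{"x":0,"y":0,"z":-0.15,"rx":0,"ry":0,"rz":0,"claw":-1},{"x":0,"y":0,"z":-0.25,"rx":0,"ry":0,"rz":0,"claw":-1},{"x":0,"y":0,"z":-0.35,"rx":0,"ry":0,"rz":0,"claw":-1},{"x":0,"y":0,"z":-0.35,"rx":0,"ry":0,"rz":0,"claw":-1}]'
python3 - <<'E'
from h import *
d=grab('scene');I=d['image'];f=pts(d);p=robot.state()['position'];print(robot.state()['gripper_width'],p)
m=(I.max(2)<95)&(abs(f[...,2]-p[2]-.036)<.012)&(np.hypot(f[...,0]-p[0],f[...,1]-p[1])<.06)
q=f[m];print(m.sum(),q.mean(0).round(4),cv2.minAreaRect((q[:,:2]*1000).astype(np.float32)))
Y=FR[:,0];Rt=np.c_[np.cross(Y,[0,0,-1]),Y,[0,0,-1]]; shift(toW([0,-.0535,.11]),Rt)
E
```

```text
t: 22.0
position: [0.4957, -0.3364, 0.1131]
tcp_rot: [[-0.539, 0.842, 0.009], [0.842, 0.539, -0.005], [-0.009, 0.004, -1.0]]
force: [1.1, -1.5, -2.4]
gripper_width: 0.0494
gripper_force: 35.0
0.04981021306490483 [ 0.49376524 -0.33468345  0.10952753]
298 [ 0.5052 -0.343   0.1533] ((500.3644714355469, -335.2605895996094), (63.27912139892578, 69.91854858398438), 32.238197326660156)
dxyz [ 0.5865  0.6108 -0.0012]
rot [0.0011 0.0008 0.1333]
```

```bash
python3 -m crank '[{"x":0.587,"y":0.611,"z":-0.03,"rx":0,"ry":0,"rz":0.133,"claw":-1},{"x":0.587,"y":0.611,"z":-0.03,"rx":0,"ry":0,"rz":0.133,"claw":-1},{"x":0.587,"y":0.611,"z":-0.03,"rx":0,"ry":0,"rz":0.133,"claw":-1},{"x":0.587,"y":0.611,"z":-0.03,"rx":0,"ry":0,"rz":0.133,"claw":-1},{"x":0.587,"y":0.611,"z":-0.03,"rx":0,"ry":0,"rz":0.133,"claw":-1},{"x":0.587,"y":0.611,"z":-0.03,"rx":0,"ry":0,"rz":0.133,"claw":-1},{"x":0.587,"y":0.611,"z":-0.03,"rx":0,"ry":0,"rz":0.133,"claw":-1},{"x":0.587,"y":0.611,"z":-0.03,"rx":0,"ry":0,"rz":0.133,"claw":-1},{"x":0.587,"y":0.611,"z":0,"rx":0,"ry":0,"rz":0.133,"claw":-1},{"x":0.587,"y":0.611,"z":0,"rx":0,"ry":0,"rz":0.133,"claw":-1}]'
cat > held.py <<'E'
from h import *
d=grab('scene');I=d['image'];f=toF(pts(d));s=robot.state();p=toF(s['position']);print(s['gripper_width'],p.round(4))
m=(I.max(2)<110)&(f[...,2]>p[2]+.025)&(f[...,2]<p[2]+.06)&(abs(f[...,1]-p[1])<.06)&(abs(f[...,0]-p[0])<.05)
q=f[m];print(m.sum(),np.percentile(q-p,[2,50,98],axis=0).round(4).tolist())
Y=FR[:,0];Rt=np.c_[np.cross(Y,[0,0,-1]),Y,[0,0,-1]]; shift(toW([0,-.0535,.03]),Rt)
E
python3 held.py
```

```text
t: 23.05
position: [0.5678, -0.0037, 0.1033]
tcp_rot: [[-0.15, 0.989, -0.009], [0.989, 0.15, 0.004], [0.006, -0.008, -1.0]]
force: [-0.2, 0.9, -3.3]
gripper_width: 0.0492
gripper_force: 35.0
0.049201542975100356 [-0.0045 -0.0516  0.1043]
309 [[-0.0239, -0.036, 0.0341], [0.0098, -0.0151, 0.0399], [0.0385, 0.032, 0.0534]]
dxyz [-0.0057  0.0124  0.1857]
rot [-0.002  -0.0017 -0.0002]
```

```bash
python3 -m crank '[{"x":0,"y":0.0115,"z":0,"rx":-0.002,"ry":-0.002,"rz":0,"claw":-1},{"x":0,"y":0.0115,"z":0.06,"rx":-0.002,"ry":-0.002,"rz":0,"claw":-1},{"x":0,"y":0.0115,"z":0.12,"rx":-0.002,"ry":-0.002,"rz":0,"claw":-1},{"x":0,"y":0.0115,"z":0.18,"rx":-0.002,"ry":-0.002,"rz":0,"claw":-1},{"x":0,"y":0.0115,"z":0.215,"rx":-0.002,"ry":-0.002,"rz":0,"claw":-1},{"x":0,"y":0.0115,"z":0.215,"rx":-0.002,"ry":-0.002,"rz":0,"claw":-1},{"x":0,"y":0.0115,"z":0.215,"rx":-0.002,"ry":-0.002,"rz":0,"claw":-1}]'
python3 held.py
python3 - <<'E'
from h import *
d=grab('scene')
cv2.imwrite('pics/pl.png',cv2.resize(cv2.cvtColor(np.clip(d['image'][150:260,250:390]*1.4,0,255).astype(np.uint8),cv2.COLOR_RGB2BGR),None,fx=5,fy=5,interpolation=cv2.INTER_CUBIC))
E
```

```text
t: 23.8
position: [0.5764, -0.0028, 0.0221]
tcp_rot: [[-0.15, 0.989, 0.007], [0.989, 0.15, -0.002], [-0.003, 0.007, -1.0]]
force: [-0.1, 0.1, -3.4]
gripper_width: 0.0492
gripper_force: 35.0
0.04944281421624709 [ 0.0043 -0.0515  0.0229]
355 [[-0.0254, -0.0359, 0.0276], [0.0152, -0.0097, 0.0401], [0.0364, 0.0583, 0.0537]]
dxyz [-0.0051 -0.0106 -0.0178]
rot [0.0027 0.001  0.0002]
```

View pics/pl.png

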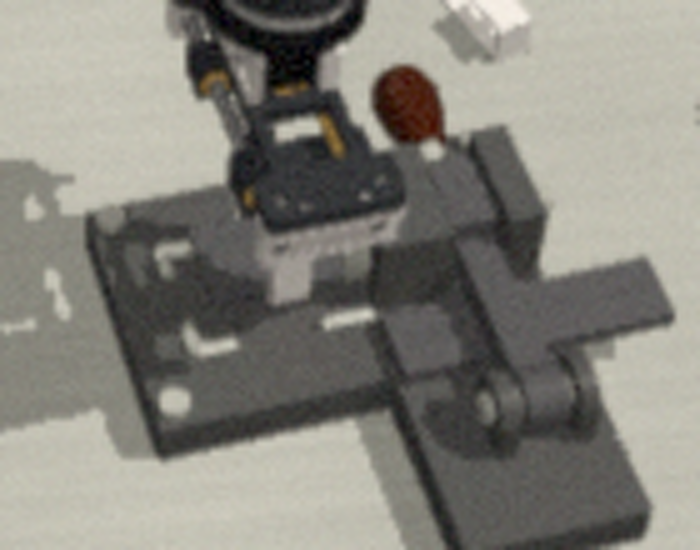

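The picture shows the gripper with the keeper hovering over the pocket, lugs visible at (210,345), (350,318) and (175,258), and the bar still down. Correcting x by −4 mm, then rechecking.

```bash
python3 -m crank '[{"x":0,"y":-0.0105,"z":0.01,"rx":0.0025,"ry":0.001,"rz":0,"claw":-1},{"x":0,"y":-0.0105,"z":0.02,"rx":0.0025,"ry":0.001,"rz":0,"claw":-1},{"x":0,"y":-0.0105,"z":0.02,"rx":0.0025,"ry":0.001,"rz":0,"claw":-1},{"x":0,"y":-0.0105,"z":0.02,"rx":0.0025,"ry":0.001,"rz":0,"claw":-1}]'
python3 held.py
```

```text
t: 24.3
position: [0.5715, -0.0028, 0.0135]
tcp_rot: [[-0.151, 0.989, -0.002], [0.989, 0.151, 0.001], [0.001, -0.002, -1.0]]
force: [-0.1, 0.4, -3.3]
gripper_width: 0.0495
gripper_force: 35.0
0.04970588477219954 [-0.0011 -0.0507  0.0136]
353 [[-0.0221, -0.0361, 0.0276], [0.0177, -0.01, 0.0407], [0.0398, 0.0576, 0.0557]]
dxyz [-0.007   0.0028 -0.0411]
rot [-0.0005 -0.0002  0.0004]
```

```bash
python3 -m crank '[{"x":-0.002,"y":0.002,"z":0.01,"rx":0,"ry":0,"rz":0,"claw":-1},{"x":-0.002,"y":0.002,"z":0.02,"rx":0,"ry":0,"rz":0,"claw":-1},{"x":-0.002,"y":0.002,"z":0.03,"rx":0,"ry":0,"rz":0,"claw":-1},{"x":-0.002,"y":0.002,"z":0.036,"rx":0,"ry":0,"rz":0,"claw":-1},{"x":-0.002,"y":0.002,"z":0.04,"rx":0,"ry":0,"rz":0,"claw":-1},{"x":-0.002,"y":0.002,"z":0.04,"rx":0,"ry":0,"rz":0,"claw":-1}]'
python3 held.py
```

```text
t: 24.95
position: [0.5722, -0.0035, -0.0028]
tcp_rot: [[-0.151, 0.989, -0.003], [0.989, 0.151, 0.001], [0.001, -0.002, -1.0]]
force: [0.2, -0.3, -3.8]
gripper_width: 0.0495
gripper_force: 35.0
0.04937568504440445 [-0.0005 -0.0515 -0.0026]
876 [[-0.0469, -0.0584, 0.0276], [0.0206, -0.0209, 0.0339], [0.0489, 0.0552, 0.0528]]
dxyz [-0.0049  0.001  -0.0815]
rot [-0.0006 -0.0003  0.0004]
```

```bash
python3 -m crank '[{"x":0,"y":0,"z":0.002,"rx":0,"ry":0,"rz":0,"claw":-1},{"x":0,"y":0,"z":0.004,"rx":0,"ry":0,"rz":0,"claw":-1},{"x":0,"y":0,"z":0.004,"rx":0,"ry":0,"rz":0,"claw":-1}]'
python3 -m crank '[{"x":0,"y":0,"z":0,"rx":0,"ry":0,"rz":0,"claw":-0.3},{"x":0,"y":0,"z":0,"rx":0,"ry":0,"rz":0,"claw":0.3},{"x":0,"y":0,"z":0,"rx":0,"ry":0,"rz":0,"claw":0.7},{"x":0,"y":0,"z":0,"rx":0,"ry":0,"rz":0,"claw":0.7},{"x":0,"y":0,"z":0,"rx":0,"ry":0,"rz":0,"claw":0.7},{"x":0,"y":0,"z":0,"rx":0,"ry":0,"rz":0,"claw":0.7}]'
```

```text
t: 25.3
position: [0.5729, -0.0036, -0.0036]
tcp_rot: [[-0.151, 0.989, -0.001], [0.989, 0.151, 0.0], [0.001, -0.001, -1.0]]
force: [-0.7, -0.2, -0.1]
gripper_width: 0.0494
gripper_force: 35.0
t: 25.9
position: [0.5726, -0.0036, -0.004]
tcp_rot: [[-0.151, 0.989, -0.002], [0.989, 0.151, 0.0], [0.001, -0.002, -1.0]]
force: [0.8, -0.8, 0.1]
gripper_width: 0.0794
gripper_force: 0.0
```

Released onto the floor. Lifting straight up, then away for a look.

```bash
python3 -m crank '[{"x":0,"y":0,"z":-0.03,"rx":0,"ry":0,"rz":0,"claw":0.7},{"x":0,"y":0,"z":-0.12,"rx":0,"ry":0,"rz":0,"claw":0.7},{"x":0,"y":0,"z":-0.24,"rx":0,"ry":0,"rz":0,"claw":0.7},{"x":0,"y":0,"z":-0.36,"rx":0,"ry":0,"rz":0,"claw":0.7},{"x":-0.45,"y":-0.2,"z":-0.4,"rx":0,"ry":0,"rz":0,"claw":0.7},{"x":-0.45,"y":-0.2,"z":-0.4,"rx":0,"ry":0,"rz":0,"claw":0.7},{"x":-0.45,"y":-0.2,"z":-0.4,"rx":0,"ry":0,"rz":0,"claw":0.7},{"x":-0.45,"y":-0.2,"z":-0.4,"rx":0,"ry":0,"rz":0,"claw":0.7},{"x":-0.45,"y":-0.2,"z":-0.4,"rx":0,"ry":0,"rz":0,"claw":0.7},{"x":-0.45,"y":-0.2,"z":-0.4,"rx":0,"ry":0,"rz":0,"claw":0.7}]'
python3 bar.py 2>/dev/null; python3 - <<'E'
from h import *
d=grab('top');f=toF(pts(d))
w=(abs(f[...,0])<.032)&(f[...,1]<-.012)&(f[...,1]>-.1)&(f[...,2]>.034)&(f[...,2]<.05)
q=f[w];print('keeper',w.sum(),np.percentile(q,[3,50,97],axis=0).round(4).tolist())
q2=q[(abs(q[:,0])<.022)&(abs(q[:,1]+.053)<.03)];A=np.c_[q2[:,:2],np.ones(len(q2))];print('tilt',np.linalg.lstsq(A,q2[:,2],rcond=None)[0])
w=(abs(f[...,0])<.025)&(f[...,1]>-.05)&(f[...,1]<.0)&(f[...,2]>.065)&(f[...,2]<.079)
print('head',np.percentile(f[w][:,1],[2,98]))
cv2.imwrite('pics/end.png',cv2.resize(cv2.cvtColor(np.clip(d['image'][135:275,190:340]*1.6,0,255).astype(np.uint8),cv2.COLOR_RGB2BGR),None,fx=4,fy=4,interpolation=cv2.INTER_CUBIC))
E
```

```text
t: 26.9
position: [0.5208, -0.1947, 0.1569]
tcp_rot: [[-0.148, 0.989, -0.001], [0.989, 0.148, 0.0], [0.001, -0.001, -1.0]]
force: [-0.4, 0.1, 0.3]
gripper_width: 0.08
gripper_force: 0.0
scene knob 126 [[-0.09, 0.0396, 0.0586], [-0.0694, 0.0511, 0.066], [-0.0485, 0.064, 0.0712]]
[(np.float64(-0.08), 0.0696), (np.float64(-0.06), 0.0662), (np.float64(-0.04), 0.0614), (np.float64(-0.02), 0.0747), (np.float64(0.0), 0.0755), (np.float64(0.02), 0.0737), (np.float64(0.04), 0.0625), (np.float64(0.06), 0.062), (np.float64(0.08), 0.0617), (np.float64(0.1), 0.0628)]
top knob 202 [[-0.0976, 0.0406, 0.0605], [-0.0768, 0.0529, 0.0679], [-0.0536, 0.066, 0.074]]
[(np.float64(-0.08), 0.0715), (np.float64(-0.06), 0.0668), (np.float64(-0.04), 0.0615), (np.float64(-0.02), 0.0749), (np.float64(0.0), 0.0763), (np.float64(0.02), 0.0749), (np.float64(0.04), 0.0631), (np.float64(0.06), 0.0636), (np.float64(0.08), 0.0631), (np.float64(0.1), 0.0636)]
keeper 558 [[-0.0249, -0.0937, 0.0344], [-0.0005, -0.0536, 0.0381], [0.0248, -0.019, 0.0434]]
tilt [0.00224554 0.00913133 0.03906917]
head [-0.01379415 -0.00066766]
```

View pics/end.png

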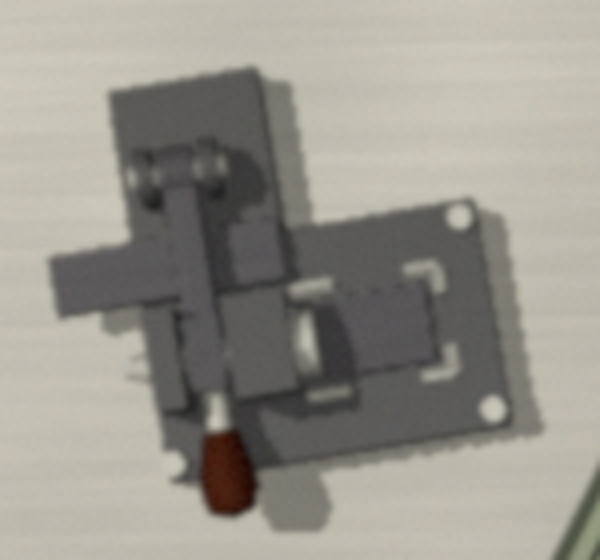

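The final view shows the bar level in the fork, the pin head seated at (307,340), and the keeper flat between the lugs around (385,330). Its top is at 38 mm and its centre is at the pocket centre.

```bash
python3 -c "
from rig import robot
print(robot.hand_in())"
```

```text
the job is handed in; nothing more can be done
None
```

The job is handed in at about 27 s of the 72 s: bar down on its stop, pin home with its head against the fork, and keeper flat in the pocket behind it, all checked in the last camera views; the bystanders I never touched on purpose, but I did not re-measure them.

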